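Clear the weighing pile

ROBOT

A 6-joint arm with a two-finger parallel gripper is mounted at the origin on a cart in front of the work surface, level with it; the furniture and walls round the work are solid. World frame = base frame: x ahead of the robot, y to its left, z up, the work surface at z = 0. Lengths are in m, angles in rad, forces in N, time in s.
With the tool pointing down it reaches from about 0.25 to 0.85 m from the base axis. Payload 12.5 kg.
Tool frame: the origin (TCP) lies at the very end of the fingers, on their centre line; the grasp point (between the pads) lies 19 mm behind it; z points along the fingers, y is the line along which they close (so a half turn about z gives the same grasp; the last joint's range is limited). The gripper opens to 93 mm and grips with 3 to 60 N. Pads are 15 mm wide; open, the fingers measure 128 mm over their backs; the gripper's body (75 mm by 188 mm) begins 65 mm behind the grasp point.
Start: joints at [1.157, 0.351, 1.652, -0, 1.139, -0.085], TCP at [0.178, 0.521, 0.197] pointing down, gripper open.
Joint ranges: [-2.75, 2.75], [-0.79, 2.1], [0.01, 2.65], [-1.57, 4.71], [0.07, 3.14], [-2.87, 2.87]. Speed limits (rad/s): [2.22, 2.22, 2.79, 3.14, 3.14, 3.14].

INTERFACE

Orientations are given as a rotation vector (axis times angle).
In Python, from station import ctrl gives the robot as it stands.
- The arm moves only by the tool play_rows, never from a script. Its argument "series" is a list of rows, each a list of 3 entries, a list of its own where there are three numbers: the shift along the tool's x, y, z each as a share of 0.1 m, from -1 to 1, then the turn, a rotation vector about the tool's x, y, z each as a share of 1.5 rad, from -1 to 1, then the opening, from 0 (shut) to 1 (fully open). A call has 1 to 5 rows; each row is the pose to reach, as a shift and turn from the pose commanded when the call began, along the tool's axes at that moment; what a row does not reach only later rows make up. A row lasts 1/8 s, in which the tool goes at most 62.5 mm and 10.7 degrees, less where a joint would pass 70% of its speed; a pose out of reach is approached as far as the arm can. A call with a number of a shift or a turn outside -1 to 1 is refused whole. A call with a gripper value outside its range is refused whole. The fingers move at their own pace and stop on an object; "force" is the grip in N (left out, the last holds). Time passes only in rows, so rows that repeat a pose let the fingers close. It gives the time, the measured TCP pose, the force, the opening and the grip force at its end, in the units of the state.
- ctrl.state(): the state, without advancing time (a new reading comes with each control period).
- ctrl.get_image(name): name is "scene" or "side" or "wrist"; returns the picture (400x640x3 uint8, blue, green, red); there is no depth.
- ctrl.camera_params(name): a dict with "fx", "fy", "cx", "cy" (pixels), "R" (3x3) and "t" (3): a world point X has camera coordinates R X + t. Camera axes: x right, y down, z forward; pixel columns grow to the right and rows downward; lengths in m; the calibration is good to about 2 mm. A picture is of the moment at which its call begins: read the wrist's pose just before it. camera_params takes no time and is no camera call; for the wrist camera it gives the pose at the moment of the call.
- ctrl.hand_in(): hands the job in; it is judged then, once.
The state is a dict: "time_s": time; "joints": joint angles; "joint_vel": joint speeds; "joint_efforts": joint torques, N m; "ee_pos": TCP position; "orientation": TCP orientation; "wrist_force": force on the tool from outside, world axes, zero at the start; "torque": the same for the moment, N m; "finger_gap": finger opening in m; "grasp_force": force on a finger pad.
Only numpy, scipy, OpenCV 4.12 (cv2) and the standard library are available. Lean on these libraries where they do the work, as an engineer would, in place of code of your own. Each camera call takes 0.05 s, during which the arm holds its last target. There are 200 camera calls.

TASK

The things for weighing were left in one pile on the bench: a small brown vial on a steel weight on a petri dish on a tub. Take the pile apart and put each thing on its own place, upright, in the middle and let go of: the vial in the well of the small metal block, the weight in the well of the wooden block, the petri dish on the small white pedestal and the tub on the round steel pan. Set things down rather than drop them, let nothing topple, and do not push away the red-capped bottle or the stoppered flask that stand nearby.

Things in the scene. Friction and masses are not known exactly. Their poses are not given: they have to be found in the camera images.
- vial: Small brown glass vial with a flat black screw cap, 21 mm diameter, 51 mm high, upright; topmost in the pile, stands on the steel weight. Origin at the centre of its underside, z up.
- weight: Bright steel cylinder weight, 38 mm diameter, 23 mm high, flat top and bottom, about 0.2 kg; second in the pile, stands on the petri dish. Origin at the centre of its underside, z up.
- dish: Round closed petri dish, pale with a clear rim, about 57 mm diameter where it is gripped (62 mm over all) and 12 mm high, 0.03 kg; third in the pile, lies on the tub's lid. Origin at the centre of its underside, z up.
- tub: White round tub with a flat white screw lid, 79 mm high, body 69 mm and lid 71 mm diameter, lid from 64 mm up, about 0.32 kg; bottom of the pile, stands on the bench (z = 0). Origin at the centre of its underside, z up.
- vial_block: Fixed square pale aluminium block 58 x 58 x 24 mm with one round well in the middle of its top, 38 mm wide and 12 mm deep: the vial's place. Origin at the centre of its underside on the bench; the well's floor is 12 mm above it.
- weight_block: Fixed square light-wood block 76 x 76 x 20 mm with one round well in the middle of its top, 55 mm wide and 6 mm deep: the weight's place. Origin at the centre of its underside on the bench; the well's floor is 14 mm above it.
- dish_stand: Fixed white plastic pedestal, 40 mm high: round foot 72 mm, slim stem, flat round top 48 mm in diameter: the petri dish's place (the dish overhangs the top a little all round). Origin at the centre of its underside on the bench; its top is 40 mm above it.
- pan: Fixed round flat steel pan, 110 mm diameter, on a low black base: the tub's place. Origin at the centre of its underside on the bench; the pan's flat top is 14 mm above it.
- bottle: Bystander, loose: reagent bottle with red cap, 51 x 52 mm, 109 mm high, standing among the places. Origin at the centre of its underside.
- flask: Bystander, loose: conical flask with black stopper, 42 mm diameter, 87 mm high, standing among the places. Origin at the centre of its underside.
Things that resemble listed ones, but are neither listed nor needed, are in the scene too. Leave any blue look-alike of the dish alone.

How it is judged:
At the end, for the whole second after the job is handed in: Vial and weight stand on the floors of their wells and the tub on the pan (centres within 12 mm), the dish lies on the pedestal (within 10 mm); heights within -4/+5 mm, upright (vial 0.15 rad, others 0.12), at rest, released (horizontal distance between vial and vial_block below 0.012 m and z of vial in the frame of vial_block between 0.008 and 0.017 m and angle between vial's own z axis and vertical below 0.15 rad and linear speed of each of vial, weight, dish, tub below 0.02 m/s and horizontal distance between weight and weight_block below 0.012 m and z of weight in the frame of weight_block between 0.01 and 0.019 m and angle between each of weight, dish, tub's own z axis and vertical below 0.12 rad and horizontal distance between dish and dish_stand below 0.01 m and z of dish in the frame of dish_stand between 0.036 and 0.045 m and horizontal distance between tub and pan below 0.012 m and z of tub in the frame of pan between 0.01 and 0.019 m); the robot touches nothing.
It fails at once if a thing is dropped onto its place (faster than 0.7 m/s within 50 mm above it) ((linear speed of vial above 0.7 m/s and horizontal distance between vial and vial_block below 0.03 m and z of vial in the frame of vial_block below 0.062 m) or (linear speed of weight above 0.7 m/s and horizontal distance between weight and weight_block below 0.03 m and z of weight in the frame of weight_block below 0.064 m) or (linear speed of dish above 0.7 m/s and horizontal distance between dish and dish_stand below 0.03 m and z of dish in the frame of dish_stand below 0.09 m) or (linear speed of tub above 0.7 m/s and horizontal distance between tub and pan below 0.03 m and z of tub in the frame of pan below 0.064 m)).
It fails at once if a thing of the pile topples (tilts more than 0.7 rad) (angle between any of vial, weight, dish, tub's own z axis and vertical above 0.7 rad).
It fails at once if the bottle or the flask is pushed more than 30 mm away or tilted more than 0.35 rad (distance of any of bottle, flask from where it was at the start of the episode above 0.03 m or angle between any of bottle, flask's own z axis and vertical above 0.35 rad).
It also fails if it takes over 128 s, if anything falls off the work surface, if the arm or the gripper's body presses on something with over 40 N, if the wrist force passes 120 N, or if a joint passes its speed limit or range.

## Working session

There is one attempt and no reset: what is moved stays moved. The work goes in short steps, Python scripts to look and compute and a tool call to move; the robot and the scene stay as the last step left them, time stands still between calls to the robot, and variables do not carry over. Pictures are saved under pics/ and viewed, at most 14 in all, crops included, and the job is handed in when it is done.

Besides the shell and the picture viewer there is one more tool, called after "Request:" as name([rows], argument=value, ...), one row to a line, values as JSON. play_rows: Moves the arm, as the interface text tells. Shift numbers are shares of 0.1 m and turn numbers shares of 1.5 rad, none past 1 either way. Its arguments: {"type":"object","properties":{"series":{"type":"array","items":{"type":"array"}},"force":{"type":"number"}},"required":["series"]}

```bash
mkdir -p pics; ls; python3 - <<'E'
from station import ctrl
import cv2
s=ctrl.state();print({k:s[k] for k in('time_s','ee_pos','orientation','finger_gap')})
for n in('scene','side'):
    cv2.imwrite(f'pics/{n}0.png',ctrl.get_image(n));p=ctrl.camera_params(n);print(n,p)
E
```

```text
pics
{'time_s': 0.0, 'ee_pos': array([0.17742714, 0.52019743, 0.1965877 ]), 'orientation': array([-5.14159031e-01, -3.09893265e+00,  1.80932668e-03]), 'finger_gap': 0.09277813030375996}
scene {'fx': 412.9651765154703, 'fy': 412.9651765154703, 'cx': 319.2027572601898, 'cy': 195.84105024636696, 'R': array([[ 0.71751948, -0.69652798,  0.00381726],
       [-0.45042078, -0.46816162, -0.76022748],
       [ 0.53130681,  0.54375865, -0.64964575]]), 't': array([-0.40580377,  0.31122057,  0.94203076])}
side {'fx': 452.71461245974575, 'fy': 452.71461245974575, 'cx': 320.1387361775352, 'cy': 210.12791962563801, 'R': array([[ 0.99926135,  0.03840394, -0.0013733 ],
       [ 0.01872561, -0.51782037, -0.8552844 ],
       [-0.03355741,  0.85462694, -0.51815702]]), 't': array([-0.55912882,  0.06211138,  1.28239801])}
```

View pics/scene0.png

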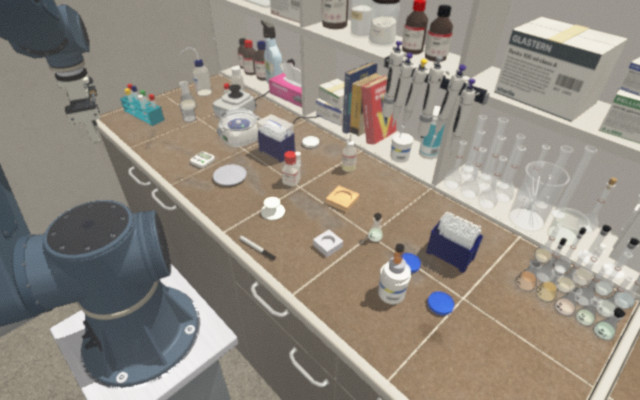

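View pics/side0.png

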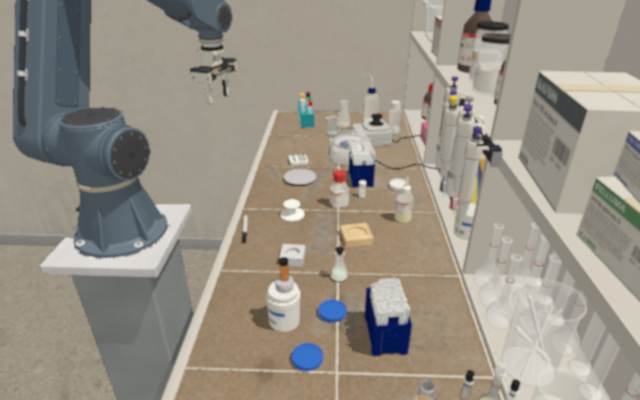

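The pile is at scene (394,280), side (283,300). Metal block is at scene (327,243), wood block (342,197), pedestal (272,208), pan (230,175), bottle (290,170) and flask (376,228). I'll crop both views to get exact pixels.

```bash
cat > h.py <<'E'
from station import ctrl
import numpy as np, cv2
from scipy.spatial.transform import Rotation as Ro
def ray(p,uv,z):
    R,t=p['R'],p['t']; c=-R.T@t
    d=R.T@np.array([(uv[0]-p['cx'])/p['fx'],(uv[1]-p['cy'])/p['fy'],1]); return c+d*(z-c[2])/d[2]
def proj(p,X):
    q=p['R']@np.asarray(X,float)+p['t']; return np.array([p['fx']*q[0]/q[2]+p['cx'],p['fy']*q[1]/q[2]+p['cy']])
def circ(p,c,r,n=72):
    a=np.linspace(0,2*np.pi,n); return np.array([proj(p,[c[0]+r*np.cos(t),c[1]+r*np.sin(t),c[2]]) for t in a])
def go(X):   # shift from commanded/measured pose in tool axes, shares of 0.1 m
    s=ctrl.state(); R=Ro.from_rotvec(s['orientation']); return R.inv().apply(np.asarray(X)-s['ee_pos'])/0.1
E
python3 - <<'E'
import cv2
a=cv2.imread('pics/scene0.png')[150:310,200:420]; b=cv2.imread('pics/side0.png')[160:340,230:380]
cv2.imwrite('pics/sc.png',cv2.resize(a,(792,576),interpolation=cv2.INTER_CUBIC))  # x3.6
cv2.imwrite('pics/sd.png',cv2.resize(b,(495,594),interpolation=cv2.INTER_CUBIC)) # x3.3
E
```

```text
(no output)
```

View pics/sc.png

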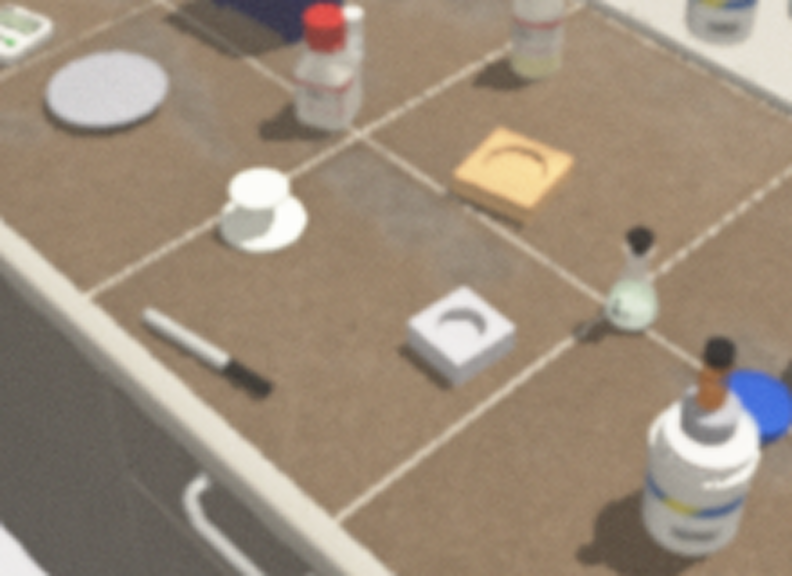

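View pics/sd.png

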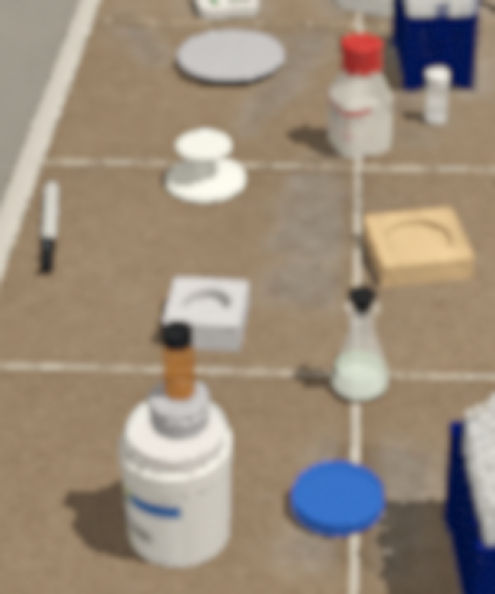

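```bash
python3 - <<'E'
from h import *
P=ctrl.camera_params('scene');S=ctrl.camera_params('side')
T={'vialtop':((719,346),(176,329),.165),'vblock':((461,327),(206,299),.024),'wblock':((513,168),(417,234),.020),'ped':((259,188),(204,146),.040),'pan':((107,90),(231,54),.014),'bottle':((325,14),(363,44),.109),'flask':((640,234),(363,296),.087)}
for k,(a,b,z) in T.items():
    A=ray(P,(200+a[0]/3.6,150+a[1]/3.6),z);B=ray(S,(230+b[0]/3.3,160+b[1]/3.3),z)
    print(k,A.round(4),B.round(4))
w=ctrl.camera_params('wrist');s=ctrl.state();R=Ro.from_rotvec(s['orientation']).as_matrix();print(R.round(3))
print('cam in tool',(R.T@(-w['R'].T@w['t']-s['ee_pos'])).round(4),(w['R']@R).round(3),w['fx'],w['cx'],w['cy'])
E
```

```text
vialtop [ 0.5004 -0.3249  0.165 ] [ 0.4989 -0.3253  0.165 ]
vblock [ 0.4922 -0.1102  0.024 ] [ 0.4921 -0.1031  0.024 ]
wblock [ 0.6589 -0.0071  0.02  ] [ 0.6597 -0.      0.02  ]
ped [0.4722 0.1051 0.04  ] [0.472  0.1045 0.04  ]
pan [0.4753 0.332  0.014 ] [0.4777 0.3369 0.014 ]
bottle [0.6126 0.1792 0.109 ] [0.6125 0.1747 0.109 ]
flask [ 0.6135 -0.1772  0.087 ] [ 0.6132 -0.1809  0.087 ]
[[-0.946  0.323 -0.   ]
 [ 0.323  0.946 -0.001]
 [ 0.    -0.001 -1.   ]]
cam in tool [ 0.0799  0.0008 -0.1865] [[ 0.001  1.    -0.001]
 [-0.96   0.    -0.279]
 [-0.279  0.001  0.96 ]] 289.41865425748176 317.8411663628693 197.91100938518204
```

Request:
play_rows([
  [[0,0,-0.5],[0,0,-0.11],1],
  [[0,0,-1],[0,0,-0.22],1],
  [[0,0,-1],[0,0,-0.22],1],
  [[0,0,-1],[0,0,-0.22],1],
])

```text
time_s: 0.6
ee_pos: [0.1774, 0.5201, 0.296]
orientation: [-0.0, -3.141, 0.002]
wrist_force: [-0.6, 0.4, -0.5]
finger_gap: 0.0929
grasp_force: 0.0
```

Request:
play_rows([
  [[-0.25,-0.25,0],[0,0,0],1],
  [[-0.6,-0.6,0],[0,0,0],1],
  [[-1,-1,0],[0,0,0],1],
])

```text
time_s: 0.98
ee_pos: [0.2779, 0.4192, 0.2953]
orientation: [0.002, -3.14, 0.004]
wrist_force: [0.3, 0.5, 0.8]
finger_gap: 0.0927
grasp_force: 0.0
```

Request:
play_rows([
  [[-0.4,-0.4,0],[0,0,0],1],
  [[-0.8,-0.8,0],[0,0,0],1],
  [[-1,-1,0],[0,0,0],1],
])

```text
time_s: 1.35
ee_pos: [0.3788, 0.3185, 0.2954]
orientation: [-0.003, -3.139, 0.003]
wrist_force: [1.1, 1.1, 0.0]
finger_gap: 0.0931
grasp_force: 0.0
```

Request:
play_rows([
  [[-0.2,-0.4,0],[0,0,0],1],
  [[-0.4,-0.8,0],[0,0,0],1],
  [[-0.4,-1,0],[0,0,0],1],
  [[-0.4,-1,0],[0,0,0],1],
  [[-0.4,-1,0],[0,0,0],1],
])

```text
time_s: 1.98
ee_pos: [0.4176, 0.2213, 0.2964]
orientation: [0.002, -3.14, 0.0]
wrist_force: [0.8, -0.9, 1.2]
finger_gap: 0.0928
grasp_force: 0.0
```

```bash
python3 - <<'E'
from h import *
import pickle
s=ctrl.state();print(s['time_s'],s['ee_pos'],s['orientation'],s['joints'])
p=ctrl.camera_params('wrist');im=ctrl.get_image('wrist');cv2.imwrite('pics/w1.png',im);pickle.dump(p,open('w1.pkl','wb'))
for n,X in dict(pan=[.476,.334,.014],ped=[.472,.105,.04],bot=[.6125,.177,.109]).items():print(n,proj(p,X))
E
```

```text
1.975 [0.41756392 0.22130257 0.2963761 ] [ 1.51107453e-03 -3.14028069e+00  4.92129095e-04] [ 3.88660654e-01  1.15997853e-01  1.70369811e+00  2.12810040e-04
  1.32322932e+00 -1.18315034e+00]
pan [383.48814681 198.97479506]
ped [243.95910847 200.98565321]
bot [287.10222799 303.68087284]
```

Request:
play_rows([
  [[0,-0.3,0],[0,0,0],1],
  [[0,-0.65,0],[0,0,0],1],
  [[0,-1,0],[0,0,0],1],
])

```text
time_s: 2.4
ee_pos: [0.4178, 0.1207, 0.2969]
orientation: [0.004, -3.141, 0.0]
wrist_force: [-0.1, 0.3, 0.1]
finger_gap: 0.0927
grasp_force: 0.0
```

Request:
play_rows([
  [[0,-0.35,0],[0,0,0],1],
  [[0,-0.7,0],[0,0,0],1],
  [[0,-1,0],[0,0,0],1],
])

```text
time_s: 2.78
ee_pos: [0.4181, 0.0204, 0.297]
orientation: [0.003, -3.141, -0.0]
wrist_force: [-0.2, 0.1, 0.2]
finger_gap: 0.0933
grasp_force: 0.0
```

Request:
play_rows([
  [[-0.1,-0.35,0],[0,0,0],1],
  [[-0.2,-0.7,0],[0,0,0],1],
  [[-0.3,-1,0],[0,0,0],1],
  [[-0.3,-1,0],[0,0,0],1],
  [[-0.3,-1,0],[0,0,0],1],
])

```text
time_s: 3.4
ee_pos: [0.4482, -0.0782, 0.2969]
orientation: [0.003, -3.141, -0.001]
wrist_force: [0.3, 0.1, -1.0]
finger_gap: 0.0933
grasp_force: 0.0
```

```bash
python3 - <<'E'
from h import *
import pickle
s=ctrl.state();print(s['time_s'],s['ee_pos'],s['orientation'],s['joints'])
p=ctrl.camera_params('wrist');im=ctrl.get_image('wrist');cv2.imwrite('pics/w2.png',im);pickle.dump(p,open('w2.pkl','wb'))
for n,X in dict(vial=[.4995,-.325,.165],vb=[.492,-.106,.024],wb=[.659,-.004,.02]).items():print(n,proj(p,X))
# composite of crops: w1 x2.5 top, w2 bottom
a=cv2.imread('pics/w1.png')[150:310,190:430]; b=im[130:330,160:430]
cv2.imwrite('pics/w1c.png',cv2.resize(a,None,fx=3.2,fy=3.2,interpolation=cv2.INTER_CUBIC))
cv2.imwrite('pics/w2c.png',im)
E
```

```text
3.4 [ 0.44820823 -0.07821135  0.29690207] [ 2.70693624e-03 -3.14109740e+00 -6.22809980e-04] [-2.75302287e-01  7.99302160e-02  1.74264632e+00  2.54823126e-04
  1.31959956e+00 -1.84788559e+00]
vial [107.30214594 228.52963792]
vb [299.69502244 191.82934917]
wb [357.33910273 280.11414861]
```

View pics/w1c.png

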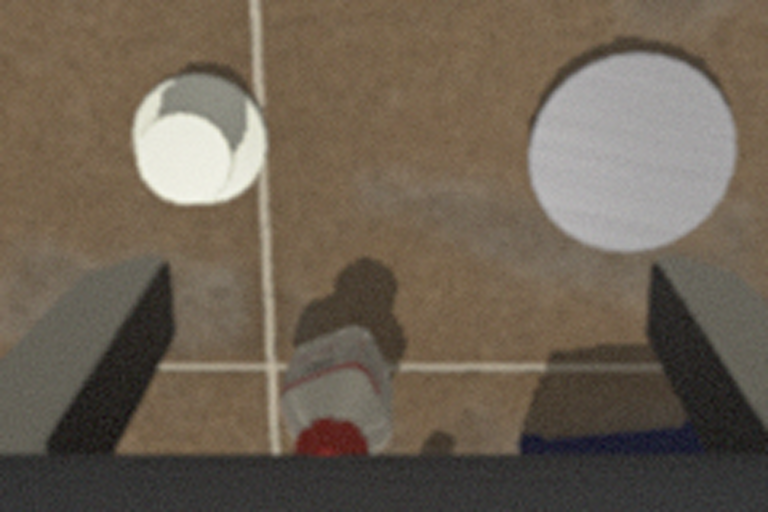

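View pics/w2c.png

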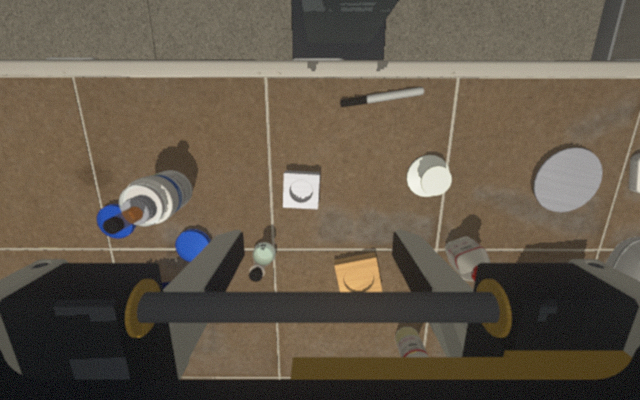

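Wrist views: pan (387,197) and pedestal top (247,199) in w1. In w2, metal block is at (301,190), wood block (358,277) partly hidden by the gripper, and the pile with vial cap at (114,225). The only vial-on-weight-on-dish-on-tub stack is that pile; the blue discs at (116,222) and (193,246) are the look-alikes. I'll move above the pile next.

Request:
play_rows([
  [[-0.2,-0.35,0],[0,0,0],1],
  [[-0.3,-0.7,0],[0,0,0],1],
  [[-0.4,-1,0],[0,0,0],1],
])

```text
time_s: 3.82
ee_pos: [0.4888, -0.1791, 0.2972]
orientation: [-0.004, 3.141, 0.0]
wrist_force: [0.3, 0.5, -0.4]
finger_gap: 0.0931
grasp_force: 0.0
```

Request:
play_rows([
  [[-0.1,-0.35,0],[0,0,0],1],
  [[-0.1,-0.7,0],[0,0,0],1],
  [[-0.1,-1,0],[0,0,0],1],
  [[-0.1,-1,0],[0,0,0],1],
])

```text
time_s: 4.32
ee_pos: [0.4986, -0.2793, 0.2968]
orientation: [0.001, -3.141, -0.0]
wrist_force: [0.1, 0.5, -0.5]
finger_gap: 0.0929
grasp_force: 0.0
```

Request:
play_rows([
  [[0,-0.2,0.2],[0,0,0],1],
  [[0,-0.4,0.4],[0,0,0],1],
  [[0,-0.4,0.5],[0,0,0],1],
  [[0,-0.4,0.5],[0,0,0],1],
])

```text
time_s: 4.82
ee_pos: [0.4982, -0.3186, 0.246]
orientation: [0.002, -3.14, -0.002]
wrist_force: [-0.0, -0.5, -0.0]
finger_gap: 0.0933
grasp_force: 0.0
```

```bash
python3 - <<'E'
from h import *
import pickle
P1=pickle.load(open('w1.pkl','rb'));P2=pickle.load(open('w2.pkl','rb'))
print('pan',ray(P1,(387.5,197.5),.014),'ped',ray(P1,(247.3,199.3),.04),'vb',ray(P2,(301.3,190),.024),'wb',ray(P2,(358,274),.02))
s=ctrl.state();print(s['time_s'],s['ee_pos'],s['orientation'])
p=ctrl.camera_params('wrist');im=ctrl.get_image('wrist');pickle.dump(p,open('w3.pkl','wb'))
for z in(.165,.114,.091,.079,0):print(z,proj(p,[s['ee_pos'][0],s['ee_pos'][1],z]))
a=im[140:340,200:440]
cv2.imwrite('pics/w3c.png',cv2.resize(a,None,fx=3,fy=3,interpolation=cv2.INTER_CUBIC))
E
```

```text
pan [0.47339895 0.34060024 0.014     ] ped [0.46918392 0.11052587 0.04      ] vb [ 0.48888948 -0.10332065  0.024     ] wb [ 0.64646619 -0.00331188  0.02      ]
4.825 [ 0.49823708 -0.31864604  0.24596737] [ 1.61599216e-03 -3.14001299e+00 -2.18140702e-03]
0.165 [316.00031413 199.6410795 ]
0.114 [316.17542256 186.87171093]
0.091 [316.23836131 182.28205145]
0.079 [316.26814642 180.11004323]
0 [316.42505903 168.667562  ]
```

View pics/w3c.png

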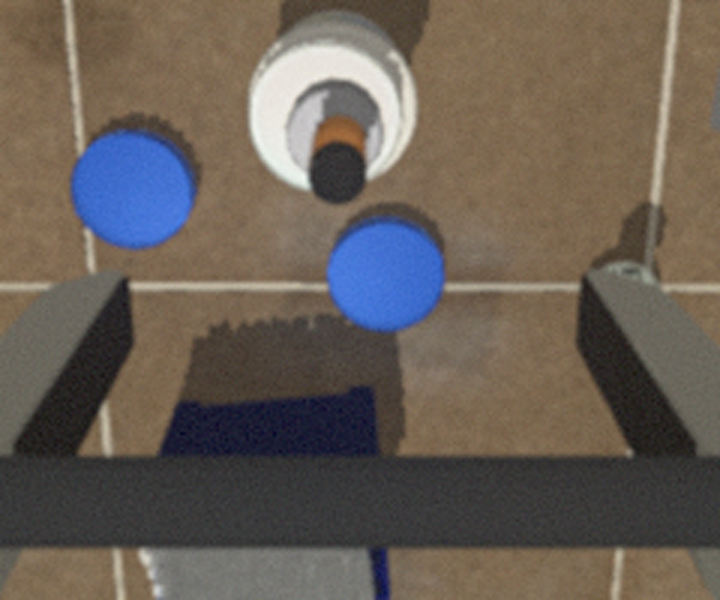

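Cap centre is at pixel (312,198). Pile comes to about x .4985, y -.324, with the scene, side and wrist estimates agreeing to 3 mm. I'll descend and grip the vial.

Request:
play_rows([
  [[0,-0.3,0.3],[0,0,0],0.8],
  [[0,-0.5,0.6],[0,0,0],0.6],
  [[0,-0.5,0.8],[0,0,0],0.5],
  [[0,-0.5,0.8],[0,0,0],0.5],
])

```text
time_s: 5.38
ee_pos: [0.4984, -0.3685, 0.1666]
orientation: [0.002, -3.14, -0.002]
wrist_force: [0.1, 0.2, 0.3]
finger_gap: 0.0574
grasp_force: 0.0
```

Request:
play_rows([
  [[0,0,0.2],[0,0,0],0.5],
  [[0,0,0.36],[0,0,0],0.4],
  [[0,0,0.36],[0,0,0],0.35],
  [[0,0,0.36],[0,0,0],0.3],
  [[0,0,0.36],[0,0,0],0.28],
], force=8)

```text
time_s: 6.0
ee_pos: [0.499, -0.3693, 0.132]
orientation: [-0.002, 3.141, -0.001]
wrist_force: [-0.4, -0.6, 0.5]
finger_gap: 0.0262
grasp_force: 0.0
```

```bash
python3 - <<'E'
from h import *
s=ctrl.state();print(s['time_s'],s['ee_pos'],s['finger_gap'],s['wrist_force'])
im=ctrl.get_image('wrist');cv2.imwrite('pics/w4c.png',cv2.resize(im[140:340,220:420],None,fx=3,fy=3,interpolation=cv2.INTER_CUBIC))
E
```

```text
6.0 [ 0.49896992 -0.36930877  0.13195227] 0.026230065997508874 [-0.41888009 -0.57805667  0.48677697]
```

View pics/w4c.png

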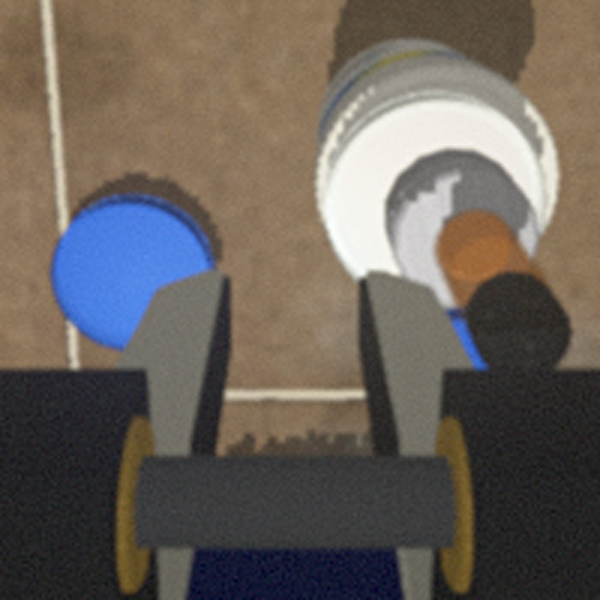

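I misplaced a decimal: the tool went 50 mm in y instead of 5. The vial still stands. I'll back out straight up and re-check.

Request:
play_rows([
  [[0,-0.05,-0.3],[0,0,0],0.28],
  [[0,-0.05,-0.7],[0,0,0],0.28],
  [[0,0,-1],[0,0,0],0.4],
  [[0,0,-1],[0,0,0],0.7],
  [[0,0,-1],[0,0,0],1],
])

```text
time_s: 6.68
ee_pos: [0.4983, -0.3689, 0.2302]
orientation: [0.002, -3.141, -0.001]
wrist_force: [0.8, -0.3, -0.2]
finger_gap: 0.0512
grasp_force: 0.0
```

Request:
play_rows([
  [[0,0.2,-0.1],[0,0,0],1],
  [[0,0.45,-0.15],[0,0,0],1],
  [[0,0.45,-0.15],[0,0,0],1],
  [[0,0.45,-0.15],[0,0,0],1],
])

```text
time_s: 7.18
ee_pos: [0.4987, -0.3237, 0.2462]
orientation: [-0.003, 3.142, -0.0]
wrist_force: [-0.0, -0.0, 0.6]
finger_gap: 0.0907
grasp_force: 0.0
```

```bash
python3 - <<'E'
from h import *
import pickle
s=ctrl.state();print(s['time_s'],s['ee_pos'],s['orientation'],s['finger_gap'])
p=ctrl.camera_params('wrist');im=ctrl.get_image('wrist');pickle.dump(p,open('w5.pkl','wb'))
for z in(.165,.114,.091,.079,0):print(z,proj(p,[.4985,-.324,z]))
a=cv2.resize(im[130:230,260:380],None,fx=5,fy=5,interpolation=cv2.INTER_CUBIC)
b=ctrl.get_image('side');b=cv2.resize(b[250:340,255:315],None,fx=5.5,fy=5.556,interpolation=cv2.INTER_CUBIC)
b=cv2.resize(b,(200,500))if 0 else b[:500,:200] if 0 else cv2.resize(b,(200,300)); 
o=np.zeros((500,800,3),np.uint8);o[:,:600]=a;o[:300,600:]=b
cv2.imwrite('pics/w5c.png',o)
E
```

```text
7.175 [ 0.49868919 -0.32366062  0.2462284 ] [-3.10520437e-03  3.14150442e+00 -3.63734139e-04] 0.09070394892370033
0.165 [315.79406975 199.22835988]
0.114 [316.07381192 186.45345239]
0.091 [316.17438146 181.86077084]
0.079 [316.22197911 179.68714232]
0 [316.47277518 168.23410771]
```

View pics/w5c.png

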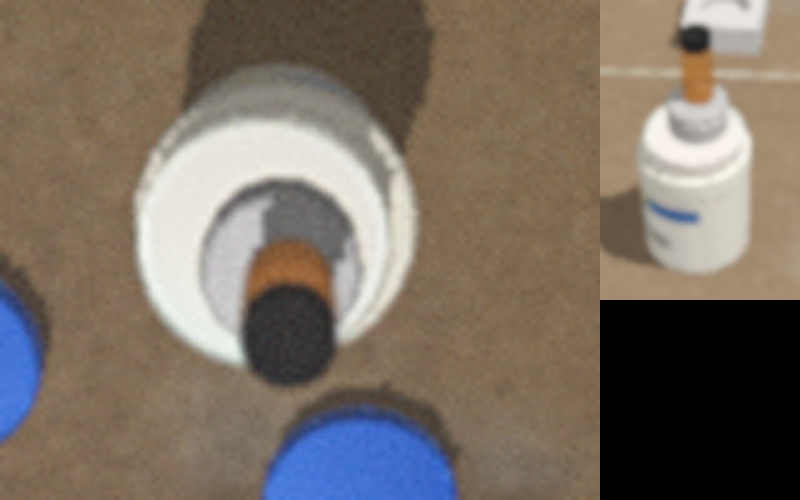

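Pile is intact: cap at (318,197), weight centre (316,181), dish (312,178), lid (315,178). The pile is eccentric by 2–6 mm in y. I'll descend straight down from here.

Request:
play_rows([
  [[0,0,0.3],[0,0,0],0.7],
  [[0,0,0.7],[0,0,0],0.6],
  [[0,0,1],[0,0,0],0.6],
  [[0,0,1],[0,0,0],0.6],
])

```text
time_s: 7.78
ee_pos: [0.4975, -0.3237, 0.1441]
orientation: [0.001, -3.138, -0.004]
wrist_force: [-0.3, -0.1, -0.2]
finger_gap: 0.0581
grasp_force: 0.0
```

Request:
play_rows([
  [[0,0,0.1],[0,0,0],0.5],
  [[0,0,0.17],[0,0,0],0.4],
  [[0,0,0.17],[0,0,0],0.33],
  [[0,0,0.17],[0,0,0],0.29],
  [[0,0,0.17],[0,0,0],0.26],
])

```text
time_s: 8.4
ee_pos: [0.4988, -0.3242, 0.1295]
orientation: [-0.002, 3.141, -0.001]
wrist_force: [-0.2, 0.2, 0.1]
finger_gap: 0.0244
grasp_force: 0.0
```

Request:
play_rows([
  [[0,0,0],[0,0,0],0.24],
  [[0,0,0],[0,0,0],0.2],
  [[0,0,0],[0,0,0],0.1],
  [[0,0,0],[0,0,0],0.1],
  [[0,0,0],[0,0,0],0.1],
], force=10)

```text
time_s: 9.02
ee_pos: [0.4986, -0.3242, 0.1292]
orientation: [-0.002, 3.141, -0.0]
wrist_force: [-0.2, -0.7, 2.5]
finger_gap: 0.0203
grasp_force: 10.0
```

Request:
play_rows([
  [[0,0,-0.1],[0,0,0],0.1],
  [[0,0,-0.4],[0,0,0],0.1],
  [[0,0,-0.6],[0,0,0],0.1],
  [[0,0,-0.6],[0,0,0],0.1],
])

```text
time_s: 9.52
ee_pos: [0.4992, -0.3245, 0.1908]
orientation: [-0.002, 3.139, -0.003]
wrist_force: [0.3, -0.2, 0.2]
finger_gap: 0.0207
grasp_force: 10.0
```

Request:
play_rows([
  [[0,0.2,0],[0,0,0],0.1],
  [[0,0.5,0],[0,0,0],0.1],
  [[0,0.8,0],[0,0,0],0.1],
  [[0,1,0],[0,0,0],0.1],
])

```text
time_s: 10.02
ee_pos: [0.4979, -0.2218, 0.1883]
orientation: [0.003, -3.14, -0.002]
wrist_force: [-0.4, -0.2, 1.6]
finger_gap: 0.0206
grasp_force: 10.0
```

Request:
play_rows([
  [[0,0.3,0],[0,0,0],0.1],
  [[0.05,0.6,0.2],[0,0,0],0.1],
  [[0.07,0.9,0.3],[0,0,0],0.1],
  [[0.07,1,0.4],[0,0,0],0.1],
])

```text
time_s: 10.52
ee_pos: [0.4909, -0.1225, 0.1485]
orientation: [0.004, -3.141, -0.0]
wrist_force: [0.9, 0.1, 0.1]
finger_gap: 0.0203
grasp_force: 10.0
```

Request:
play_rows([
  [[0,0.1,0.1],[0,0,0],0.1],
  [[0,0.19,0.2],[0,0,0],0.1],
  [[0,0.19,0.2],[0,0,0],0.1],
  [[0,0.19,0.2],[0,0,0],0.1],
])

```text
time_s: 11.02
ee_pos: [0.4915, -0.1055, 0.1293]
orientation: [-0.002, 3.141, -0.0]
wrist_force: [-0.5, 0.8, 0.8]
finger_gap: 0.0208
grasp_force: 10.0
```

```bash
python3 - <<'E'
from h import *
s=ctrl.state();print(s['time_s'],s['ee_pos'],s['orientation'],s['finger_gap'])
p=ctrl.camera_params('wrist');im=ctrl.get_image('wrist')
e=s['ee_pos']
for z in(.165,.114,.024,.012,e[2]):print(z,proj(p,[*e[:2],z]))
a=cv2.resize(im[120:270,225:410],None,fx=4,fy=4,interpolation=cv2.INTER_CUBIC)
cv2.imwrite('pics/w6c.png',a)
E
```

```text
11.025 [ 0.49154606 -0.10547988  0.12933558] [-1.52760474e-03  3.14125373e+00 -2.97880613e-04] 0.020761242587252645
0.165 [315.13208539 257.06722188]
0.114 [315.7047465  224.53023476]
0.024 [316.26297741 192.81313039]
0.012 [316.31419158 189.90328565]
0.1293355779445743 [315.56183929 232.64981874]
```

View pics/w6c.png

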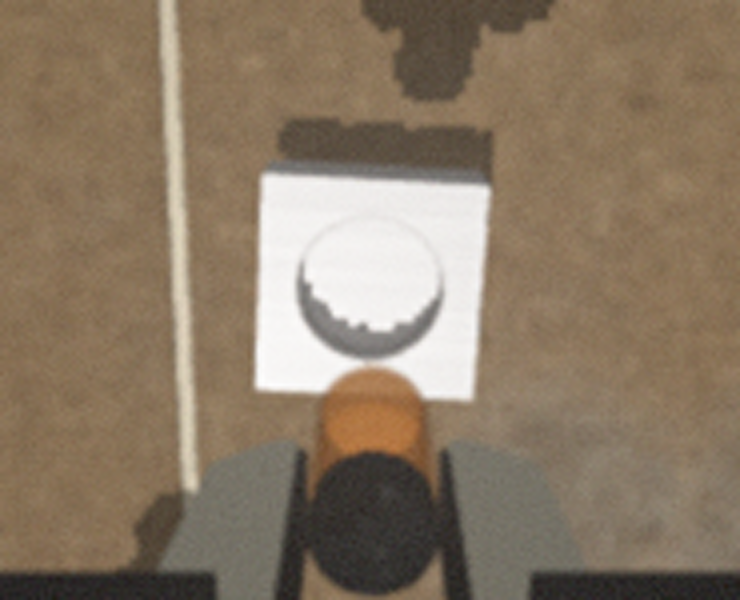

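Well rim centre is (318,192) and vial cap (318,251). The y alignment is right and x needs about +2 mm. Lowering now.

Request:
play_rows([
  [[-0.02,0,0.2],[0,0,0],0.1],
  [[-0.02,0,0.5],[0,0,0],0.1],
  [[-0.02,0,0.8],[0,0,0],0.1],
  [[-0.02,0,0.95],[0,0,0],0.1],
  [[-0.02,0,0.98],[0,0,0],0.1],
])

```text
time_s: 11.7
ee_pos: [0.4933, -0.1052, 0.0309]
orientation: [0.001, -3.141, -0.0]
wrist_force: [0.5, -0.1, 0.1]
finger_gap: 0.0209
grasp_force: 10.0
```

Request:
play_rows([
  [[0,0,0.02],[0,0,0],0.1],
  [[0,0,0.035],[0,0,0],0.1],
  [[0,0,0.035],[0,0,0],0.1],
])

```text
time_s: 12.08
ee_pos: [0.4936, -0.1052, 0.0281]
orientation: [-0.002, 3.141, -0.0]
wrist_force: [0.9, 0.1, -1.0]
finger_gap: 0.0205
grasp_force: 10.0
```

Request:
play_rows([
  [[0,0,0.007],[0,0,0],0.1],
  [[0,0,0.007],[0,0,0],0.25],
  [[0,0,0.007],[0,0,0],0.3],
  [[0,0,0.007],[0,0,0],0.4],
  [[0,0,0.007],[0,0,0],0.5],
])

```text
time_s: 12.7
ee_pos: [0.4933, -0.1051, 0.0269]
orientation: [0.002, -3.141, -0.0]
wrist_force: [1.5, 0.2, -0.3]
finger_gap: 0.043
grasp_force: 0.0
```

Request:
play_rows([
  [[0,0,-0.1],[0,0,0],0.6],
  [[0,0,-0.4],[0,0,0],0.7],
  [[0,0,-0.7],[0,0,0],0.8],
  [[0,0,-1],[0,0,0],1],
])

```text
time_s: 13.2
ee_pos: [0.4933, -0.1051, 0.1286]
orientation: [-0.002, 3.141, -0.0]
wrist_force: [0.6, -0.1, -0.6]
finger_gap: 0.0798
grasp_force: 0.0
```

Request:
play_rows([
  [[0,0,-0.3],[0,0,0],1],
  [[0,0,-0.7],[0,0,0],1],
  [[0,0,-0.9],[0,0,0],1],
])

```text
time_s: 13.58
ee_pos: [0.4938, -0.1052, 0.2197]
orientation: [-0.002, 3.139, -0.001]
wrist_force: [1.1, 0.6, -1.0]
finger_gap: 0.0927
grasp_force: 0.0
```

```bash
python3 - <<'E'
from h import *
s=ctrl.state();print(s['time_s'],s['ee_pos'],s['orientation'],s['finger_gap'])
p=ctrl.camera_params('wrist');im=ctrl.get_image('wrist')
for X in([.4922,-.105,.063],[.491,-.105,.024],[.659,-.003,.02]):print(proj(p,X))
im=im[130:330,220:460]
cv2.imwrite('pics/w7c.png',cv2.resize(im,None,fx=3,fy=3,interpolation=cv2.INTER_CUBIC))
E
```

```text
13.575 [ 0.49378388 -0.10521966  0.21970354] [-1.99553704e-03  3.13871708e+00 -1.45681948e-03] 0.09274832518765483
[316.71923081 180.1162615 ]
[316.83071966 172.74905237]
[383.91206711 281.16876955]
```

View pics/w7c.png

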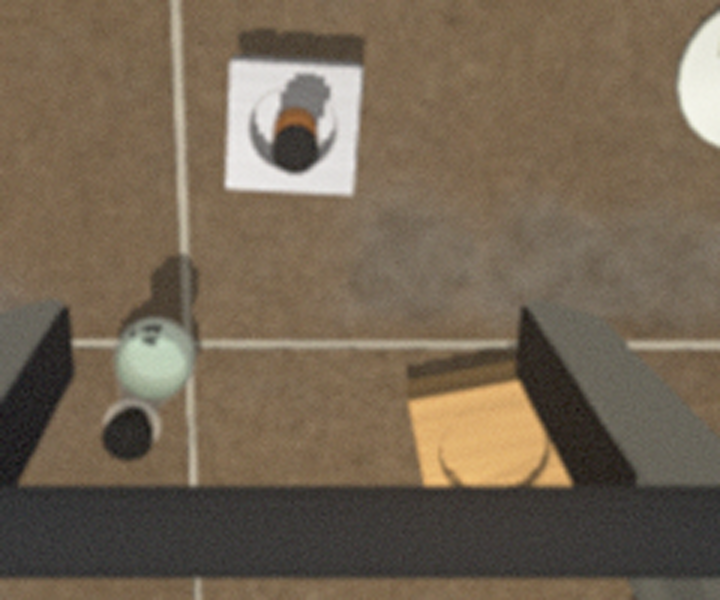

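Vial stands centred in its well (cap 318,179; well 318,172). The wood well at (384,282) confirms wb at about (.659,-.004). Now the weight.

Request:
play_rows([
  [[0,-0.3,0],[0,0,0],1],
  [[0,-0.7,0],[0,0,0],1],
  [[0,-1,0],[0,0,0],1],
])

```text
time_s: 14.0
ee_pos: [0.4931, -0.2063, 0.2168]
orientation: [0.002, -3.141, 0.0]
wrist_force: [1.0, -0.3, -0.9]
finger_gap: 0.0932
grasp_force: 0.0
```

Request:
play_rows([
  [[0,-0.4,0],[0,0,0],1],
  [[0,-0.7,0],[0,0,0],1],
  [[-0.03,-1,0],[0,0,0],1],
])

```text
time_s: 14.38
ee_pos: [0.4962, -0.306, 0.2168]
orientation: [0.001, -3.141, -0.0]
wrist_force: [0.3, -0.4, -0.3]
finger_gap: 0.0933
grasp_force: 0.0
```

Request:
play_rows([
  [[0,-0.1,0],[0,0,0],1],
  [[0,-0.21,0.2],[0,0,0],0.9],
  [[0,-0.21,0.5],[0,0,0],0.8],
  [[0,-0.21,0.8],[0,0,0],0.8],
  [[0,-0.21,0.8],[0,0,0],0.7],
])

```text
time_s: 15.0
ee_pos: [0.4952, -0.3245, 0.1341]
orientation: [0.003, -3.137, -0.005]
wrist_force: [0.0, 0.1, 0.2]
finger_gap: 0.0685
grasp_force: 0.0
```

Request:
play_rows([
  [[-0.01,-0.01,0.2],[0,0,0],0.7],
  [[-0.01,-0.01,0.36],[0,0,0],0.7],
  [[-0.01,-0.01,0.36],[0,0,0],0.6],
  [[-0.01,-0.01,0.36],[0,0,0],0.5],
])

```text
time_s: 15.5
ee_pos: [0.4979, -0.3272, 0.1017]
orientation: [-0.002, 3.141, -0.001]
wrist_force: [1.2, -0.5, -0.1]
finger_gap: 0.0501
grasp_force: 0.0
```

Request:
play_rows([
  [[0,0,0.025],[0,0,0],0.5],
  [[0,0,0.025],[0,0,0],0.46],
  [[0,0,0.025],[0,0,0],0.44],
  [[0,0,0.025],[0,0,0],0.42],
  [[0,0,0.025],[0,0,0],0.4],
], force=20)

```text
time_s: 16.12
ee_pos: [0.4976, -0.3271, 0.0985]
orientation: [-0.002, 3.142, -0.0]
wrist_force: [-0.1, -0.1, -0.6]
finger_gap: 0.0375
grasp_force: 0.0
```

Request:
play_rows([
  [[0,0,0],[0,0,0],0.35],
  [[0,0,0],[0,0,0],0.3],
  [[0,0,0],[0,0,0],0.3],
  [[0,0,0],[0,0,0],0.3],
])

```text
time_s: 16.62
ee_pos: [0.4976, -0.3271, 0.0984]
orientation: [-0.002, 3.142, 0.0]
wrist_force: [0.1, 1.0, -0.8]
finger_gap: 0.0282
grasp_force: 0.0
```

Gap 28 mm with no force means the fingers missed the weight. Looking.

```bash
python3 - <<'E'
from h import *
s=ctrl.state();print(s['time_s'],s['ee_pos'],s['finger_gap'])
a=ctrl.get_image('wrist')[130:330,220:420];b=ctrl.get_image('side')[220:340,235:335];c=ctrl.get_image('scene')[220:320,340:440]
o=np.zeros((600,800,3),np.uint8);o[:400,:400]=cv2.resize(a,(400,400));o[:480,400:]=cv2.resize(b,(400,480),interpolation=cv2.INTER_CUBIC);o[400:,:200]=cv2.resize(c,(200,200))
cv2.imwrite('pics/w8c.png',o)
E
```

```text
16.625 [ 0.4976021  -0.32706037  0.09844318] 0.028191897249365504
```

View pics/w8c.png

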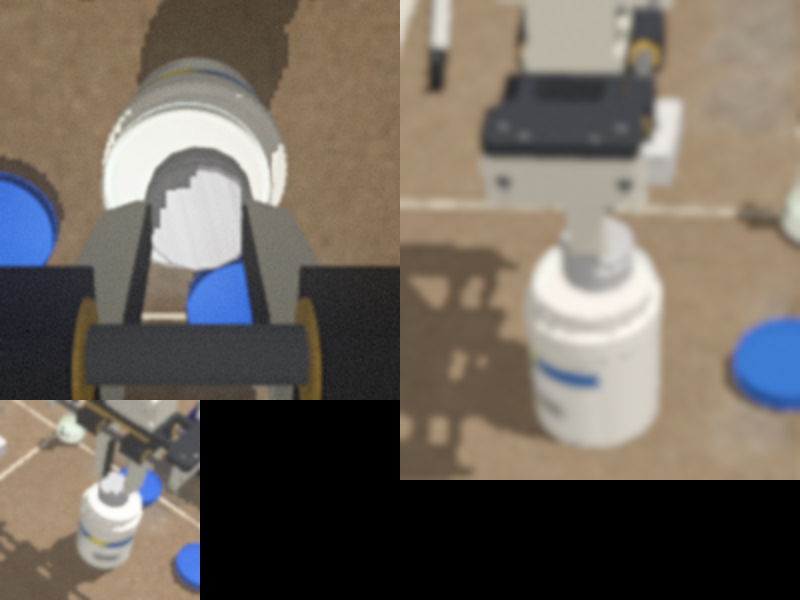

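Request:
play_rows([
  [[0,0,0],[0,0,0],0.5],
  [[0,0,0],[0,0,0],0.7],
  [[0,0,-0.4],[0,0,0],0.8],
  [[0,0,-0.8],[0,0,0],1],
  [[0,0,-1],[0,0,0],1],
])

```text
time_s: 17.4
ee_pos: [0.4981, -0.3275, 0.2007]
orientation: [-0.002, 3.139, -0.003]
wrist_force: [-0.3, -0.3, -0.2]
finger_gap: 0.0732
grasp_force: 0.0
```

Request:
play_rows([
  [[0,0.3,-0.2],[0,0,0],1],
  [[0,0.6,-0.3],[0,0,0],1],
  [[0,0.6,-0.3],[0,0,0],1],
  [[0,0.6,-0.3],[0,0,0],1],
])

```text
time_s: 17.9
ee_pos: [0.4975, -0.2675, 0.2282]
orientation: [0.002, -3.141, 0.0]
wrist_force: [-0.0, 0.4, -0.3]
finger_gap: 0.093
grasp_force: 0.0
```

```bash
python3 - <<'E'
from h import *
import pickle
s=ctrl.state();print(s['time_s'],s['ee_pos'],s['orientation'],s['finger_gap'])
D={n:(ctrl.camera_params(n),ctrl.get_image(n)) for n in('wrist','side','scene')}
pickle.dump({k:v[0] for k,v in D.items()},open('w9.pkl','wb'))
o=np.zeros((600,800,3),np.uint8);org={}
for n,z0,x0,y0,w,h,f in(('wrist',.11,0,0,80,72,5),('side',.05,400,0,50,75,8),('scene',.06,0,360,66,40,6)):
    p,im=D[n];u,v=proj(p,[.497,-.326,z0]).astype(int);u0,v0=u-w//2,v-h//2;org[n]=(u0,v0,f)
    c=cv2.resize(im[v0:v0+h,u0:u0+w],None,fx=f,fy=f,interpolation=cv2.INTER_CUBIC);o[y0:y0+c.shape[0],x0:x0+c.shape[1]]=c[:600-y0,:800-x0]
print(org);cv2.imwrite('pics/w9c.png',o)
E
```

```text
17.9 [ 0.49746758 -0.2674641   0.2281885 ] [ 2.16442541e-03 -3.14138066e+00  1.78320239e-04] 0.09295361404881552
{'wrist': (np.int64(222), np.int64(153), 5), 'side': (np.int64(259), np.int64(266), 8), 'scene': (np.int64(360), np.int64(256), 6)}
```

View pics/w9c.png

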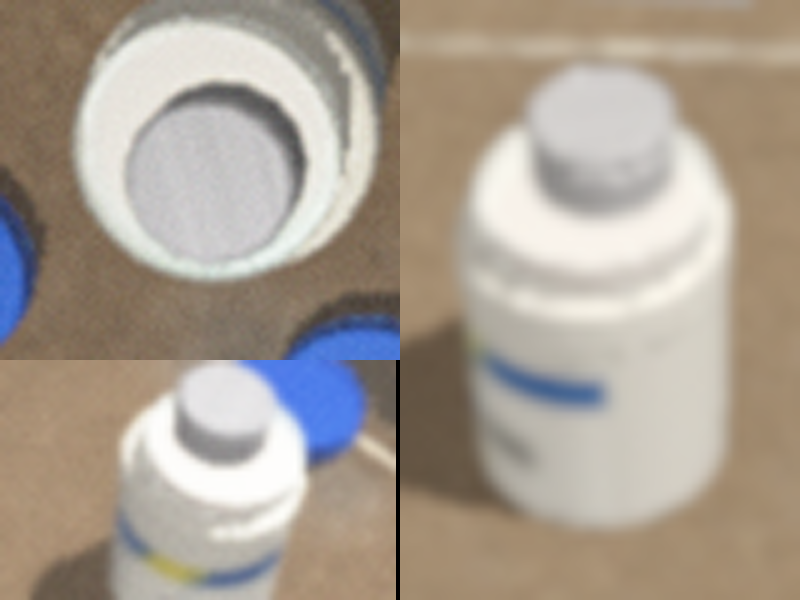

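```bash
python3 - <<'E'
from h import *
import pickle
P=pickle.load(open('w9.pkl','rb'))
print('weight',ray(P['wrist'],(264,188),.114),ray(P['side'],(284.2,280),.114),ray(P['scene'],(397.8,261.8),.114))
print('dish',ray(P['wrist'],(263.4,182.6),.086))
for n in P: print(n,{z:proj(P[n],[.4975,-.326,z]).round(1) for z in(.114,.086,.079,0)})
E
```

```text
weight [ 0.49455693 -0.3234859   0.114     ] [ 0.49858206 -0.32672542  0.114     ] [ 0.50030785 -0.32771151  0.114     ]
dish [ 0.49519818 -0.32919723  0.086     ]
wrist {0.114: array([261.8, 190.7]), 0.086: array([266.2, 184.5]), 0.079: array([267.2, 183.1]), 0: array([276.3, 170.6])}
side {0.114: array([283.7, 279.8]), 0.086: array([284.3, 290.2]), 0.079: array([284.4, 292.7]), 0: array([286. , 320.3])}
scene {0.114: array([396.5, 262. ]), 0.086: array([395. , 269.8]), 0.079: array([394.6, 271.7]), 0: array([390.7, 292.1])}
```

Estimates put the weight at (.4975,-.326), so the fingers were centred. But their spacing in the pictures (47 px for 28 mm) places the finger ends about 20–25 mm above the reported TCP, so they closed above the weight. I'll go back, lower in small steps and watch the force.

Request:
play_rows([
  [[0,-0.3,0],[0,0,0],0.8],
  [[0,-0.59,0.2],[0,0,0],0.7],
  [[0,-0.59,0.6],[0,0,0],0.7],
  [[0,-0.59,1],[0,0,0],0.7],
  [[0,-0.59,1],[0,0,0],0.6],
])

```text
time_s: 18.68
ee_pos: [0.496, -0.3256, 0.1257]
orientation: [0.001, -3.137, -0.005]
wrist_force: [0.5, -0.5, -0.2]
finger_gap: 0.0591
grasp_force: 0.0
```

Request:
play_rows([
  [[0,0,0.2],[0,0,0],0.55],
  [[0,0,0.35],[0,0,0],0.55],
  [[0,0,0.35],[0,0,0],0.55],
  [[0,0,0.35],[0,0,0],0.4],
  [[0,0,0.35],[0,0,0],0.37],
])

```text
time_s: 19.3
ee_pos: [0.4979, -0.3263, 0.0943]
orientation: [-0.002, 3.141, -0.001]
wrist_force: [0.7, -0.6, 0.5]
finger_gap: 0.0367
grasp_force: 0.0
```

Request:
play_rows([
  [[0,0,0],[0,0,0],0.37],
  [[0,0,0],[0,0,0],0.37],
])

```text
time_s: 19.55
ee_pos: [0.4976, -0.3261, 0.0936]
orientation: [-0.002, 3.141, -0.0]
wrist_force: [0.1, -0.8, -0.3]
finger_gap: 0.0345
grasp_force: 0.0
```

Request:
play_rows([
  [[0,0,0],[0,0,0],0.48],
  [[0,0,0],[0,0,0],0.55],
  [[0,0,0.03],[0,0,0],0.55],
  [[0,0,0.06],[0,0,0],0.55],
])

```text
time_s: 20.05
ee_pos: [0.4975, -0.3261, 0.0871]
orientation: [0.002, -3.141, -0.0]
wrist_force: [-0.2, -0.3, 0.7]
finger_gap: 0.0507
grasp_force: 0.0
```

Request:
play_rows([
  [[0,0,0],[0,0,0],0.45],
  [[0,0,0],[0,0,0],0.38],
  [[0,0,0],[0,0,0],0.38],
  [[0,0,0],[0,0,0],0.38],
])

```text
time_s: 20.55
ee_pos: [0.4976, -0.3261, 0.0874]
orientation: [-0.002, 3.142, -0.0]
wrist_force: [0.4, -0.9, -2.0]
finger_gap: 0.0361
grasp_force: 17.4
```

Contact this time, so the finger ends lie 20–26 mm above the reported TCP. I'll take a deeper hold.

Request:
play_rows([
  [[0,0,0],[0,0,0],0.42],
  [[0,0,0],[0,0,0],0.5],
  [[0,0,0],[0,0,0],0.55],
  [[0,0,0.04],[0,0,0],0.55],
  [[0,0,0.08],[0,0,0],0.55],
])

```text
time_s: 21.18
ee_pos: [0.4975, -0.326, 0.0791]
orientation: [0.002, -3.141, -0.0]
wrist_force: [0.1, 0.1, -0.5]
finger_gap: 0.0511
grasp_force: 0.0
```

Request:
play_rows([
  [[0,0,0],[0,0,0],0.48],
  [[0,0,0],[0,0,0],0.43],
  [[0,0,0],[0,0,0],0.4],
  [[0,0,0],[0,0,0],0.3],
  [[0,0,0],[0,0,0],0.3],
])

```text
time_s: 21.8
ee_pos: [0.4976, -0.3262, 0.0795]
orientation: [-0.002, 3.141, -0.0]
wrist_force: [0.4, -0.4, 0.8]
finger_gap: 0.0369
grasp_force: 20.0
```

Request:
play_rows([
  [[0,0,-0.1],[0,0,0],0.3],
  [[0,0,-0.3],[0,0,0],0.3],
  [[0,0,-0.6],[0,0,0],0.3],
  [[0,0,-0.9],[0,0,0],0.3],
  [[0,0,-1],[0,0,0],0.3],
])

```text
time_s: 22.42
ee_pos: [0.4981, -0.3264, 0.1814]
orientation: [-0.002, 3.139, -0.003]
wrist_force: [-0.1, -0.7, -2.0]
finger_gap: 0.0372
grasp_force: 20.0
```

Request:
play_rows([
  [[-0.05,0.1,0],[0,0,0],0.3],
  [[-0.15,0.3,0],[0,0,0],0.3],
  [[-0.3,0.6,0],[0,0,0],0.3],
  [[-0.4,0.8,0],[0,0,0],0.3],
])

```text
time_s: 22.92
ee_pos: [0.538, -0.2432, 0.1782]
orientation: [0.004, -3.14, -0.002]
wrist_force: [-0.5, -0.5, -1.2]
finger_gap: 0.0367
grasp_force: 20.0
```

Request:
play_rows([
  [[-0.1,0.2,0],[0,0,0],0.3],
  [[-0.2,0.4,0],[0,0,0],0.3],
  [[-0.3,0.6,0],[0,0,0],0.3],
  [[-0.4,0.8,0],[0,0,0],0.3],
])

```text
time_s: 23.42
ee_pos: [0.5776, -0.1637, 0.1784]
orientation: [0.003, -3.14, -0.001]
wrist_force: [0.7, -0.5, -1.3]
finger_gap: 0.0367
grasp_force: 20.0
```

Request:
play_rows([
  [[-0.1,0.2,0],[0,0,0],0.3],
  [[-0.2,0.4,0],[0,0,0],0.3],
  [[-0.3,0.6,0],[0,0,0],0.3],
  [[-0.4,0.8,0],[0,0,0],0.3],
])

```text
time_s: 23.92
ee_pos: [0.6179, -0.0846, 0.1794]
orientation: [0.002, -3.142, -0.0]
wrist_force: [-0.4, -0.1, -2.7]
finger_gap: 0.0368
grasp_force: 20.0
```

Request:
play_rows([
  [[-0.15,0.25,0],[0,0,0],0.3],
  [[-0.3,0.5,0],[0,0,0],0.3],
  [[-0.41,0.75,0],[0,0,0],0.3],
  [[-0.41,0.8,0],[0,0,0],0.3],
  [[-0.41,0.8,0],[0,0,0],0.3],
])

```text
time_s: 24.55
ee_pos: [0.6581, -0.0057, 0.1793]
orientation: [0.003, -3.141, 0.0]
wrist_force: [0.1, -0.1, -2.0]
finger_gap: 0.037
grasp_force: 20.0
```

```bash
python3 - <<'E'
from h import *
s=ctrl.state();p=ctrl.camera_params('wrist');im=ctrl.get_image('wrist');cv2.imwrite('pics/w10.png',im)
h=cv2.cvtColor(im,cv2.COLOR_BGR2HSV);m=cv2.inRange(h,(8,60,150),(28,200,255))
n,l,st,c=cv2.connectedComponentsWithStats(m)
for i in np.argsort(-st[1:,4])[:3]+1:
    pts=np.argwhere(l==i)[:,::-1].astype(np.float32);r=cv2.minAreaRect(pts)
    W=np.array([ray(p,q,.02)[:2] for q in cv2.boxPoints(r)]);print(st[i],r,W.round(4).tolist(),W.mean(0))
print(s['ee_pos'])
E
```

```text
[ 282  144   74   73 3874] ((318.5577087402344, 181.7884521484375), (64.91444396972656, 65.50279235839844), 78.69007110595703) [[0.6276, -0.0491], [0.6123, 0.0272], [0.6912, 0.0453], [0.7086, -0.0357]] [ 0.65994375 -0.00309101]
[215  24  20  18  97] ((226.0767364501953, 33.982666015625), (15.549504280090332, 15.9013032913208), 50.710594177246094) [[0.4961, -0.1141], [0.4866, -0.1001], [0.4979, -0.0906], [0.5077, -0.1046]] [ 0.49707018 -0.10235603]
[258 136  18   2  25] ((266.5, 136.5), (1.0, 17.0), 90.0) [[0.6038, -0.0742], [0.6038, -0.0543], [0.6049, -0.0543], [0.605, -0.0743]] [ 0.60436282 -0.06425966]
[ 0.65805031 -0.00567565  0.1792968 ]
```

Request:
play_rows([
  [[-0.02,0.01,0.2],[0,0,0],0.3],
  [[-0.02,0.01,0.5],[0,0,0],0.3],
  [[-0.02,0.01,0.8],[0,0,0],0.3],
  [[-0.02,0.01,1],[0,0,0],0.3],
])

```text
time_s: 25.1
ee_pos: [0.6592, -0.0053, 0.0768]
orientation: [0.001, -3.139, -0.0]
wrist_force: [0.1, 0.1, -1.6]
finger_gap: 0.037
grasp_force: 20.0
```

Request:
play_rows([
  [[0,0,0.2],[0,0,0],0.3],
  [[0,0,0.4],[0,0,0],0.3],
  [[0,0,0.6],[0,0,0],0.3],
  [[0,0,0.68],[0,0,0],0.3],
  [[0,0,0.68],[0,0,0],0.3],
])

```text
time_s: 25.72
ee_pos: [0.6601, -0.0049, 0.011]
orientation: [0.002, -3.141, -0.0]
wrist_force: [0.1, 1.0, -1.0]
finger_gap: 0.037
grasp_force: 20.0
```

Request:
play_rows([
  [[0,0,0.02],[0,0,0],0.3],
  [[0,0,0.04],[0,0,0],0.3],
  [[0,0,0.06],[0,0,0],0.3],
  [[0,0,0.06],[0,0,0],0.3],
])

```text
time_s: 26.22
ee_pos: [0.6601, -0.0049, 0.0054]
orientation: [0.002, -3.141, -0.0]
wrist_force: [0.0, -0.3, -2.5]
finger_gap: 0.0372
grasp_force: 20.0
```

Request:
play_rows([
  [[0,0,0.012],[0,0,0],0.3],
  [[0,0,0.022],[0,0,0],0.3],
  [[0,0,0.022],[0,0,0],0.3],
])

```text
time_s: 26.6
ee_pos: [0.6601, -0.0049, 0.0031]
orientation: [0.002, -3.141, -0.0]
wrist_force: [1.0, -0.3, -2.6]
finger_gap: 0.0368
grasp_force: 20.0
```

Request:
play_rows([
  [[0,0,0.005],[0,0,0],0.36],
  [[0,0,0.005],[0,0,0],0.42],
  [[0,0,0.005],[0,0,0],0.47],
  [[0,0,0.005],[0,0,0],0.52],
  [[0,0,0.005],[0,0,0],0.55],
])

```text
time_s: 27.22
ee_pos: [0.6603, -0.0049, 0.0028]
orientation: [-0.002, 3.141, -0.0]
wrist_force: [-0.6, 0.1, 0.2]
finger_gap: 0.0508
grasp_force: 0.0
```

Request:
play_rows([
  [[0,0,-0.1],[0,0,0],0.6],
  [[0,0,-0.3],[0,0,0],0.7],
  [[0,0,-0.6],[0,0,0],0.8],
  [[0,0,-1],[0,0,0],1],
])

```text
time_s: 27.72
ee_pos: [0.66, -0.0049, 0.1047]
orientation: [0.002, -3.142, 0.0]
wrist_force: [-0.2, 0.2, -0.3]
finger_gap: 0.0799
grasp_force: 0.0
```

Request:
play_rows([
  [[0,0,-0.3],[0,0,0],1],
  [[0,0,-0.6],[0,0,0],1],
  [[0,0,-0.9],[0,0,0],1],
  [[0,0,-0.9],[0,0,0],1],
])

```text
time_s: 28.22
ee_pos: [0.6614, -0.0049, 0.1965]
orientation: [-0.002, 3.136, -0.001]
wrist_force: [0.5, 0.1, -1.0]
finger_gap: 0.093
grasp_force: 0.0
```

```bash
python3 - <<'E'
from h import *
import pickle
s=ctrl.state();p=ctrl.camera_params('wrist');im=ctrl.get_image('wrist');cv2.imwrite('pics/w11.png',im);pickle.dump(p,open('w11.pkl','wb'))
print(s['time_s'],s['ee_pos'])
e=s['ee_pos']
hs=cv2.cvtColor(im,cv2.COLOR_BGR2HSV);m=cv2.inRange(hs,(8,60,150),(28,200,255))
n,l,st,c=cv2.connectedComponentsWithStats(m);i=np.argmax(st[1:,4])+1
b=(l==i).astype(np.uint8);pts=np.argwhere(b)[:,::-1];hull=cv2.convexHull(pts.astype(np.int32))
f=np.zeros_like(b);cv2.fillConvexPoly(f,hull,1);hole=f&~b&1
n2,l2,s2,c2=cv2.connectedComponentsWithStats(hole);j=np.argmax(s2[1:,4])+1
print('block',st[i],cv2.minAreaRect(hull)[:2],'hole',s2[j],c2[j])
for q,z in((.02,.02),(.037,.037)):print(z,proj(p,[.660,-.005,z]))
g=hs[:,:,1]<45
x,y,w,h,_=s2[j];yy,xx=np.nonzero(g[y:y+h,x:x+w]);print('grey',xx.min()+x,xx.max()+x,yy.min()+y,yy.max()+y)
E
```

```text
28.225 [ 0.66139205 -0.00494634  0.19646823]
block [ 283  139   71   70 2563] ((318.30767822265625, 174.03848266601562), (59.8154182434082, 61.776588439941406)) hole [ 301  154   36   42 1032] [318.56395349 174.52228682]
0.02 [316.51371227 176.4256004 ]
0.037 [316.45749474 179.3997936 ]
grey 304 332 161 192
```

Weight is in its well and centred (318,176.5 against 177 expected). Now the dish, with centre about (.498,-.331).

Request:
play_rows([
  [[0.1,-0.2,0],[0,0,0],1],
  [[0.2,-0.4,0],[0,0,0],1],
  [[0.3,-0.6,0],[0,0,0],1],
  [[0.4,-0.8,0],[0,0,0],1],
])

```text
time_s: 28.78
ee_pos: [0.6194, -0.0867, 0.1926]
orientation: [0.001, -3.141, 0.0]
wrist_force: [-0.1, -0.7, 0.5]
finger_gap: 0.0931
grasp_force: 0.0
```

Request:
play_rows([
  [[0.15,-0.3,0],[0,0,0],1],
  [[0.3,-0.6,0],[0,0,0],1],
  [[0.4,-0.8,0],[0,0,0],1],
])

```text
time_s: 29.15
ee_pos: [0.5794, -0.1668, 0.1928]
orientation: [-0.0, 3.142, -0.0]
wrist_force: [0.5, -0.0, -0.3]
finger_gap: 0.0926
grasp_force: 0.0
```

Request:
play_rows([
  [[0.15,-0.3,0],[0,0,0],1],
  [[0.3,-0.6,0],[0,0,0],1],
  [[0.4,-0.8,0],[0,0,0],1],
])

```text
time_s: 29.52
ee_pos: [0.5396, -0.2466, 0.1928]
orientation: [-0.001, 3.142, -0.0]
wrist_force: [0.6, 0.6, -1.1]
finger_gap: 0.0929
grasp_force: 0.0
```

Request:
play_rows([
  [[0.2,-0.4,0],[0,0,0],1],
  [[0.42,-0.84,0],[0,0,0],1],
  [[0.42,-0.84,0],[0,0,0],1],
  [[0.42,-0.84,0],[0,0,0],1],
])

```text
time_s: 30.02
ee_pos: [0.4986, -0.3288, 0.1927]
orientation: [-0.001, 3.142, 0.001]
wrist_force: [-0.5, 0.5, 0.8]
finger_gap: 0.0928
grasp_force: 0.0
```

```bash
python3 - <<'E'
from h import *
import pickle
s=ctrl.state();print(s['time_s'],s['ee_pos'],s['finger_gap'])
D={n:(ctrl.camera_params(n),ctrl.get_image(n)) for n in('wrist','side','scene')}
pickle.dump({k:v[0] for k,v in D.items()},open('w12.pkl','wb'))
o=np.zeros((600,800,3),np.uint8);org={}
for n,z0,x0,y0,w,h,f in(('wrist',.085,0,0,80,72,5),('side',.07,400,0,50,50,8),('scene',.06,0,360,66,40,6)):
    p,im=D[n];u,v=proj(p,[.497,-.328,z0]).astype(int);u0,v0=u-w//2,v-h//2;org[n]=(int(u0),int(v0),f)
    c=cv2.resize(im[v0:v0+h,u0:u0+w],None,fx=f,fy=f,interpolation=cv2.INTER_CUBIC);o[y0:y0+c.shape[0],x0:x0+c.shape[1]]=c[:600-y0,:800-x0]
o[400:,400:]=cv2.resize(D['wrist'][1][130:280,170:470],(400,200))
print(org)
o=np.clip((o.astype(float)-120)*1.9,0,255).astype(np.uint8)
cv2.imwrite('pics/w12c.png',o)
E
```

```text
30.025 [ 0.49859642 -0.32881644  0.1926775 ] 0.09284536937478133
{'wrist': (276, 154, 5), 'side': (259, 271, 8), 'scene': (361, 257, 6)}
```

View pics/w12c.png

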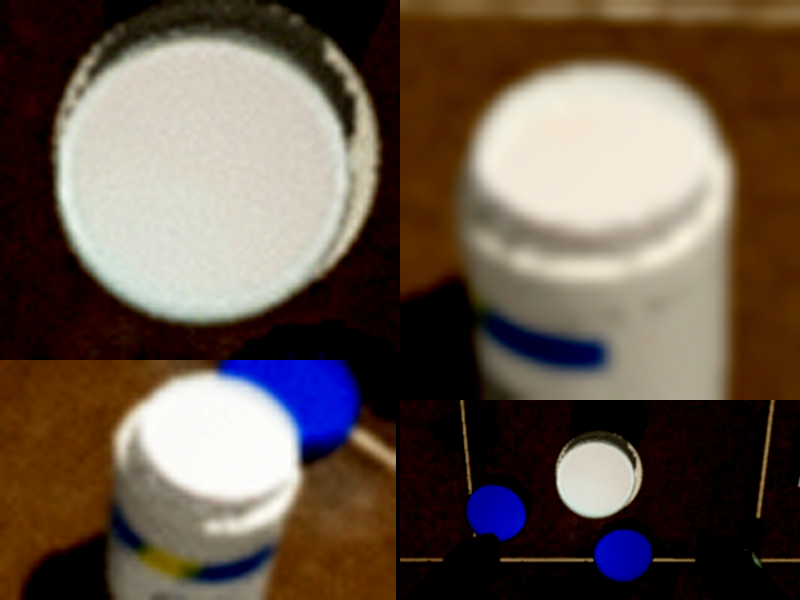

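Contrast view shows dish centre at wrist (316.6,190.1), side (283.3,289.8), scene (397.2,269.7). The tub lid is centred at wrist column 319.

```bash
python3 - <<'E'
from h import *
import pickle
P=pickle.load(open('w12.pkl','rb'))
print(ray(P['wrist'],(316.6,190.1),.091),ray(P['side'],(283.3,289.8),.091),ray(P['scene'],(397.2,269.7),.091))
print(proj(P['wrist'],[.4986,-.3288,.091]),proj(P['wrist'],[.4986,-.3288,.079]), ray(P['wrist'],(319.2,188),.079))
E
```

```text
[ 0.49465679 -0.32839525  0.091     ] [ 0.49614231 -0.33055771  0.091     ] [ 0.49787301 -0.33149542  0.091     ]
[316.20768614 193.79386983] [316.25521339 190.81811835] [ 0.49547936 -0.3256494   0.079     ]
```

Request:
play_rows([
  [[0.02,-0.015,0.2],[0,0,0],0.9],
  [[0.02,-0.015,0.5],[0,0,0],0.9],
  [[0.02,-0.015,0.8],[0,0,0],0.85],
  [[0.02,-0.015,1],[0,0,0],0.85],
  [[0.02,-0.015,1],[0,0,0],0.85],
], force=8)

```text
time_s: 30.8
ee_pos: [0.4963, -0.3294, 0.0916]
orientation: [0.004, -3.14, -0.003]
wrist_force: [0.5, 0.1, 0.2]
finger_gap: 0.0795
grasp_force: 0.0
```

Request:
play_rows([
  [[0,0,0.1],[0,0,0],0.85],
  [[0,0,0.2],[0,0,0],0.82],
  [[0,0,0.3],[0,0,0],0.8],
  [[0,0,0.3],[0,0,0],0.78],
])

```text
time_s: 31.3
ee_pos: [0.4962, -0.3303, 0.0619]
orientation: [0.002, -3.141, -0.001]
wrist_force: [-0.2, 0.4, 0.2]
finger_gap: 0.0728
grasp_force: 0.0
```

Request:
play_rows([
  [[0,0,0.01],[0,0,0],0.78],
  [[0,0,0.025],[0,0,0],0.78],
  [[0,0,0.025],[0,0,0],0.78],
])

```text
time_s: 31.68
ee_pos: [0.4966, -0.3306, 0.0603]
orientation: [-0.002, 3.141, -0.0]
wrist_force: [-0.1, 0.5, -0.1]
finger_gap: 0.0725
grasp_force: 0.0
```

Request:
play_rows([
  [[0,0,0.015],[0,0,0],0.74],
  [[0,0,0.015],[0,0,0],0.7],
  [[0,0,0.015],[0,0,0],0.67],
  [[0,0,0.015],[0,0,0],0.65],
  [[0,0,0.015],[0,0,0],0.63],
])

```text
time_s: 32.3
ee_pos: [0.4966, -0.3306, 0.0587]
orientation: [-0.002, 3.142, 0.0]
wrist_force: [-0.5, 0.5, -0.5]
finger_gap: 0.059
grasp_force: 0.0
```

Request:
play_rows([
  [[0,0,0],[0,0,0],0.61],
  [[0,0,0],[0,0,0],0.59],
  [[0,0,0],[0,0,0],0.57],
  [[0,0,0],[0,0,0],0.57],
])

```text
time_s: 32.8
ee_pos: [0.4966, -0.3306, 0.0587]
orientation: [-0.002, 3.142, 0.0]
wrist_force: [0.0, 0.2, -0.2]
finger_gap: 0.0559
grasp_force: 8.0
```

Request:
play_rows([
  [[0,0,-0.05],[0,0,0],0.57],
  [[0,0,-0.15],[0,0,0],0.57],
  [[0,0,-0.3],[0,0,0],0.57],
  [[0,0,-0.4],[0,0,0],0.57],
  [[0,0,-0.4],[0,0,0],0.57],
])

```text
time_s: 33.42
ee_pos: [0.497, -0.3309, 0.0999]
orientation: [-0.002, 3.14, -0.002]
wrist_force: [-0.2, -0.4, -0.2]
finger_gap: 0.0557
grasp_force: 8.0
```

Request:
play_rows([
  [[0,0,-0.2],[0,0,0],0.57],
  [[0,0,-0.4],[0,0,0],0.57],
  [[0,0,-0.6],[0,0,0],0.57],
  [[0,0,-0.7],[0,0,0],0.57],
  [[0,0,-0.7],[0,0,0],0.57],
])

```text
time_s: 34.05
ee_pos: [0.4966, -0.3306, 0.1688]
orientation: [-0.002, 3.141, -0.0]
wrist_force: [-0.1, -0.2, -0.5]
finger_gap: 0.0553
grasp_force: 8.0
```

```bash
python3 - <<'E'
from h import *
s=ctrl.state();print(s['ee_pos'],s['finger_gap'],s['grasp_force'],s['wrist_force'])
# is the dish in the hand? compare tub lid/dish whiteness in the wrist picture near projected positions
p=ctrl.camera_params('wrist');im=ctrl.get_image('wrist');cv2.imwrite('pics/w13.png',im)
e=s['ee_pos'];hs=cv2.cvtColor(im,cv2.COLOR_BGR2HSV);m=cv2.inRange(hs,(0,0,150),(180,60,255))
n,l,st,c=cv2.connectedComponentsWithStats(m)
for i in np.argsort(-st[1:,4])[:4]+1:print(st[i],c[i].round(1))
print('held',proj(p,[*e[:2],e[2]+.032]),'lid',proj(p,[.4965,-.3275,.079]))
E
```

```text
[ 0.49664923 -0.33064995  0.16878136] 0.05526804118745992 7.999996733533408 [-0.14668384 -0.21927053 -0.49929096]
[  267   159   102   133 10130] [318.5 232. ]
[   0    0  326  208 5324] [164.7  18.1]
[ 435    0  205  227 3953] [524.1  29.9]
[ 480  153   61   52 1478] [505.7 178.3]
held [315.15340538 254.05871   ] lid [319.35655097 196.76813154]
```

Request:
play_rows([
  [[0,0.1,0],[0,0,0],0.57],
  [[0.02,0.3,0],[0,0,0],0.57],
  [[0.04,0.6,0],[0,0,0],0.57],
  [[0.05,0.88,0],[0,0,0],0.57],
])

```text
time_s: 34.6
ee_pos: [0.491, -0.2404, 0.1684]
orientation: [0.002, -3.141, -0.001]
wrist_force: [-0.3, 0.6, -1.0]
finger_gap: 0.0556
grasp_force: 8.0
```

Request:
play_rows([
  [[0.02,0.25,0],[0,0,0],0.57],
  [[0.03,0.5,0],[0,0,0],0.57],
  [[0.04,0.75,0],[0,0,0],0.57],
  [[0.05,0.95,0],[0,0,0],0.57],
])

```text
time_s: 35.1
ee_pos: [0.4858, -0.1456, 0.1686]
orientation: [0.003, -3.141, -0.0]
wrist_force: [0.5, -1.8, -0.4]
finger_gap: 0.0556
grasp_force: 8.0
```

Request:
play_rows([
  [[0.02,0.25,0],[0,0,0],0.57],
  [[0.03,0.5,0],[0,0,0],0.57],
  [[0.04,0.75,0],[0,0,0],0.57],
  [[0.05,0.95,0],[0,0,0],0.57],
])

```text
time_s: 35.6
ee_pos: [0.4808, -0.051, 0.1686]
orientation: [0.003, -3.141, -0.0]
wrist_force: [0.1, -0.2, -0.3]
finger_gap: 0.0551
grasp_force: 8.0
```

Request:
play_rows([
  [[0.02,0.25,0],[0,0,0],0.57],
  [[0.03,0.5,0],[0,0,0],0.57],
  [[0.04,0.75,0],[0,0,0],0.57],
  [[0.05,0.95,0],[0,0,0],0.57],
])

```text
time_s: 36.1
ee_pos: [0.4755, 0.0438, 0.1686]
orientation: [0.003, -3.141, -0.0]
wrist_force: [0.6, -0.4, -0.8]
finger_gap: 0.0555
grasp_force: 8.0
```

Request:
play_rows([
  [[0.02,0.25,0],[0,0,0],0.57],
  [[0.04,0.45,0],[0,0,0],0.57],
  [[0.05,0.6,0],[0,0,0],0.57],
  [[0.05,0.64,0],[0,0,0],0.57],
  [[0.05,0.64,0],[0,0,0],0.57],
])

```text
time_s: 36.72
ee_pos: [0.471, 0.1063, 0.1687]
orientation: [0.002, -3.142, 0.0]
wrist_force: [-0.9, -1.1, -0.5]
finger_gap: 0.0553
grasp_force: 8.0
```

```bash
python3 - <<'E'
from h import *
import pickle
s=ctrl.state();print(s['time_s'],s['ee_pos'],s['finger_gap'])
p=ctrl.camera_params('wrist');im=ctrl.get_image('wrist');cv2.imwrite('pics/w14.png',im);pickle.dump(p,open('w14.pkl','wb'))
e=s['ee_pos'];hs=cv2.cvtColor(im,cv2.COLOR_BGR2HSV);m=cv2.inRange(hs,(0,0,140),(180,60,255))
for z in(.0,.04,e[2]+.032):print(z,proj(p,[.4715,.107,z]),'r',p['fx'])
for r in range(140,300,8):
    q=np.nonzero(m[r,230:410])[0];print(r,(q.min()+230,q.max()+230,len(q)) if len(q) else None)
E
```

```text
36.725 [0.47104014 0.1063263  0.16869948] 0.055329223460756284
0.0 [317.0059557  179.96322414] r 289.41865425748176
0.04 [316.93172066 187.80061745] r 289.41865425748176
0.20069947539210242 [316.29681588 254.83093865] r 289.41865425748176
140 (np.int64(344), np.int64(347), 4)
148 (np.int64(344), np.int64(347), 4)
156 (np.int64(301), np.int64(347), 39)
164 (np.int64(294), np.int64(346), 53)
172 (np.int64(291), np.int64(347), 57)
180 (np.int64(290), np.int64(348), 59)
188 (np.int64(292), np.int64(347), 56)
196 (np.int64(297), np.int64(346), 50)
204 (np.int64(291), np.int64(346), 46)
212 (np.int64(281), np.int64(355), 75)
220 (np.int64(275), np.int64(361), 87)
228 (np.int64(261), np.int64(365), 96)
236 (np.int64(268), np.int64(368), 101)
244 (np.int64(270), np.int64(366), 97)
252 (np.int64(271), np.int64(365), 95)
260 (np.int64(271), np.int64(365), 95)
268 (np.int64(271), np.int64(365), 95)
276 (np.int64(268), np.int64(361), 94)
284 (np.int64(281), np.int64(354), 74)
292 None
```

Request:
play_rows([
  [[-0.01,0.012,0.15],[0,0,0],0.57],
  [[-0.01,0.012,0.4],[0,0,0],0.57],
  [[-0.01,0.012,0.7],[0,0,0],0.57],
  [[-0.01,0.012,0.9],[0,0,0],0.57],
  [[-0.01,0.012,1],[0,0,0],0.57],
])

```text
time_s: 37.4
ee_pos: [0.4713, 0.1072, 0.0671]
orientation: [0.001, -3.139, 0.0]
wrist_force: [0.7, -0.2, -0.5]
finger_gap: 0.0555
grasp_force: 8.0
```

Request:
play_rows([
  [[0,0,0.1],[0,0,0],0.57],
  [[0,0,0.2],[0,0,0],0.57],
  [[0,0,0.3],[0,0,0],0.57],
  [[0,0,0.4],[0,0,0],0.57],
  [[0,0,0.4],[0,0,0],0.57],
])

```text
time_s: 38.02
ee_pos: [0.4716, 0.1075, 0.0281]
orientation: [0.002, -3.14, 0.0]
wrist_force: [0.8, -1.0, 0.1]
finger_gap: 0.0554
grasp_force: 8.0
```

Request:
play_rows([
  [[0,0,0.02],[0,0,0],0.57],
  [[0,0,0.04],[0,0,0],0.57],
  [[0,0,0.06],[0,0,0],0.57],
  [[0,0,0.075],[0,0,0],0.57],
  [[0,0,0.075],[0,0,0],0.57],
])

```text
time_s: 38.65
ee_pos: [0.472, 0.1076, 0.0212]
orientation: [0.002, -3.141, 0.0]
wrist_force: [-0.6, 0.4, -1.2]
finger_gap: 0.0556
grasp_force: 8.0
```

Request:
play_rows([
  [[0,0,0.012],[0,0,0],0.57],
  [[0,0,0.012],[0,0,0],0.57],
])

```text
time_s: 38.9
ee_pos: [0.472, 0.1076, 0.02]
orientation: [0.002, -3.141, 0.0]
wrist_force: [0.8, -0.5, 0.8]
finger_gap: 0.0554
grasp_force: 8.0
```

Request:
play_rows([
  [[0,0,0],[0,0,0],0.62],
  [[0,0,0],[0,0,0],0.66],
  [[0,0,0],[0,0,0],0.72],
  [[0,0,0],[0,0,0],0.8],
  [[0,0,0],[0,0,0],0.9],
])

```text
time_s: 39.52
ee_pos: [0.4721, 0.1076, 0.0201]
orientation: [-0.002, 3.142, 0.0]
wrist_force: [-0.7, 0.2, -0.1]
finger_gap: 0.08
grasp_force: 0.0
```

Request:
play_rows([
  [[0,0,-0.1],[0,0,0],0.95],
  [[0,0,-0.3],[0,0,0],1],
  [[0,0,-0.6],[0,0,0],1],
  [[0,0,-1],[0,0,0],1],
])

```text
time_s: 40.02
ee_pos: [0.4716, 0.1075, 0.1212]
orientation: [0.002, -3.141, 0.0]
wrist_force: [1.0, 0.1, -0.3]
finger_gap: 0.0929
grasp_force: 0.0
```

Request:
play_rows([
  [[0,0,-0.3],[0,0,0],1],
  [[0,0,-0.6],[0,0,0],1],
  [[0,0,-0.8],[0,0,0],1],
  [[0,0,-0.8],[0,0,0],1],
])

```text
time_s: 40.52
ee_pos: [0.4727, 0.1077, 0.2016]
orientation: [-0.002, 3.139, 0.001]
wrist_force: [0.8, -0.7, -1.6]
finger_gap: 0.0931
grasp_force: 0.0
```

```bash
python3 - <<'E'
from h import *
s=ctrl.state();print(s['time_s'],s['ee_pos'],s['finger_gap'])
p=ctrl.camera_params('wrist');im=ctrl.get_image('wrist');cv2.imwrite('pics/w15.png',im)
for z in(.0,.04,.052):print(z,proj(p,[.472,.1075,z]))
hs=cv2.cvtColor(im,cv2.COLOR_BGR2HSV);m=cv2.inRange(hs,(0,0,140),(180,60,255))
m=cv2.morphologyEx(m,cv2.MORPH_OPEN,np.ones((9,9)))
n,l,st,c=cv2.connectedComponentsWithStats(m)
for i in np.argsort(-st[1:,4])[:5]+1:print(st[i],c[i].round(1))
im2=ctrl.get_image('side');cv2.imwrite('pics/s15.png',im2);q=ctrl.camera_params('side')
m=cv2.inRange(cv2.cvtColor(im2,cv2.COLOR_BGR2HSV),(0,0,165),(180,60,255))[190:240,265:320]
for r in range(0,50,2):print(r+190,[int(x)+265 for x in np.nonzero(m[r])[0][[0,-1]]] if m[r].any() else '',end=' ')
print([proj(q,[.472,.1075,z]).round(1) for z in(0,.04,.052)])
E
```

```text
40.525 [0.47267351 0.10768257 0.20160876] 0.09310992838724816
0.0 [316.36492686 173.36999496]
0.04 [316.24487852 179.9116992 ]
0.052 [316.20365123 182.15826732]
[   0   25  278   21 5732] [140.   34.8]
[ 451  137   83   80 5209] [492.2 176.3]
[ 435   25  205   22 4286] [534.5  35.5]
[ 292  147   53   59 2523] [317.9 176.3]
[161 170  17  44 539] [170.1 193.3]
190  192  194 [285, 298] 196 [282, 302] 198 [281, 302] 200 [280, 303] 202 [281, 303] 204 [282, 302] 206 [283, 300] 208 [265, 302] 210 [285, 319] 212 [282, 304] 214 [281, 304] 216 [282, 304] 218 [282, 302] 220 [284, 299] 222  224  226  228  230  232  234  236  238  [array([292.4, 215.2]), array([291.9, 203.7]), array([291.8, 200.2])]
```

Dish lies level on the pedestal: side view has it centred at column 291.5 with 291.8 expected. Now back for the tub.

Request:
play_rows([
  [[-0.02,-0.3,0],[0,0,0],1],
  [[-0.04,-0.6,0],[0,0,0],1],
  [[-0.05,-0.95,0],[0,0,0],1],
])

```text
time_s: 41.0
ee_pos: [0.4766, 0.0119, 0.1989]
orientation: [0.003, -3.14, -0.0]
wrist_force: [-0.0, -0.2, 0.7]
finger_gap: 0.0933
grasp_force: 0.0
```

Request:
play_rows([
  [[-0.02,-0.3,0],[0,0,0],1],
  [[-0.04,-0.6,0],[0,0,0],1],
  [[-0.05,-0.95,0],[0,0,0],1],
])

```text
time_s: 41.38
ee_pos: [0.4817, -0.0832, 0.1989]
orientation: [0.002, -3.14, -0.001]
wrist_force: [0.8, -0.5, -0.4]
finger_gap: 0.0931
grasp_force: 0.0
```

Request:
play_rows([
  [[-0.02,-0.3,0],[0,0,0],1],
  [[-0.04,-0.6,0],[0,0,0],1],
  [[-0.05,-0.95,0],[0,0,0],1],
])

```text
time_s: 41.75
ee_pos: [0.4869, -0.1781, 0.1988]
orientation: [0.002, -3.14, -0.001]
wrist_force: [0.5, 0.7, 0.5]
finger_gap: 0.0926
grasp_force: 0.0
```

Request:
play_rows([
  [[-0.02,-0.3,0],[0,0,0],1],
  [[-0.04,-0.6,0],[0,0,0],1],
  [[-0.05,-0.95,0],[0,0,0],1],
])

```text
time_s: 42.12
ee_pos: [0.4921, -0.273, 0.1987]
orientation: [0.002, -3.14, -0.002]
wrist_force: [0.0, 0.7, 0.9]
finger_gap: 0.093
grasp_force: 0.0
```

Request:
play_rows([
  [[-0.02,-0.3,0],[0,0,0],1],
  [[-0.04,-0.55,0],[0,0,0],1],
  [[-0.04,-0.55,0.2],[0,0,0],1],
  [[-0.04,-0.55,0.4],[0,0,0],1],
  [[-0.04,-0.55,0.4],[0,0,0],1],
])

```text
time_s: 42.75
ee_pos: [0.4955, -0.3266, 0.1577]
orientation: [0.002, -3.138, -0.004]
wrist_force: [-0.2, -0.8, 0.3]
finger_gap: 0.0927
grasp_force: 0.0
```

```bash
python3 - <<'E'
from h import *
s=ctrl.state();print(s['time_s'],s['ee_pos'],s['finger_gap'])
p=ctrl.camera_params('wrist');im=ctrl.get_image('wrist');cv2.imwrite('pics/w16.png',im)
print(proj(p,[.4975,-.3275,.079]))
hs=cv2.cvtColor(im,cv2.COLOR_BGR2HSV);m=cv2.inRange(hs,(0,0,140),(180,60,255))
for r in range(150,240,6):
    q=np.nonzero(m[r,250:390])[0];print(r,(int(q.min())+250,int(q.max())+250,len(q)) if len(q) else None,end=' ')
E
```

```text
42.75 [ 0.49549607 -0.32662166  0.15772194] 0.09270793654072274
[314.96739231 202.43597386]
150 None 156 None 162 (306, 326, 21) 168 (294, 339, 46) 174 (288, 345, 58) 180 (283, 349, 67) 186 (281, 351, 71) 192 (280, 353, 74) 198 (280, 353, 74) 204 (280, 352, 73) 210 (283, 350, 68) 216 (286, 347, 62) 222 (291, 342, 52) 228 (299, 334, 36) 234 (297, 319, 5)
```

Request:
play_rows([
  [[-0.01,-0.012,0.2],[0,0,0],1],
  [[-0.01,-0.012,0.5],[0,0,0],1],
  [[-0.01,-0.012,0.8],[0,0,0],1],
  [[-0.01,-0.012,1],[0,0,0],1],
  [[-0.01,-0.012,1],[0,0,0],1],
], force=25)

```text
time_s: 43.42
ee_pos: [0.4973, -0.3282, 0.0595]
orientation: [0.002, -3.14, -0.002]
wrist_force: [0.6, 1.0, -0.5]
finger_gap: 0.093
grasp_force: 0.0
```

Request:
play_rows([
  [[0,0,0.1],[0,0,0],1],
  [[0,0,0.22],[0,0,0],0.95],
  [[0,0,0.22],[0,0,0],0.88],
  [[0,0,0.22],[0,0,0],0.84],
  [[0,0,0.22],[0,0,0],0.8],
])

```text
time_s: 44.05
ee_pos: [0.4978, -0.3287, 0.0384]
orientation: [-0.002, 3.141, -0.001]
wrist_force: [1.2, 0.2, 0.0]
finger_gap: 0.0753
grasp_force: 0.0
```

Request:
play_rows([
  [[0,0,0],[0,0,0],0.77],
  [[0,0,0],[0,0,0],0.74],
  [[0,0,0],[0,0,0],0.7],
  [[0,0,0],[0,0,0],0.7],
  [[0,0,0],[0,0,0],0.7],
])

```text
time_s: 44.68
ee_pos: [0.4976, -0.3281, 0.0382]
orientation: [0.002, -3.141, -0.001]
wrist_force: [0.1, 5.8, 5.6]
finger_gap: 0.069
grasp_force: 25.0
```

Request:
play_rows([
  [[0,0,-0.05],[0,0,0],0.7],
  [[0,0,-0.15],[0,0,0],0.7],
  [[0,0,-0.3],[0,0,0],0.7],
  [[0,0,-0.3],[0,0,0],0.7],
  [[0,0,-0.3],[0,0,0],0.7],
])

```text
time_s: 45.3
ee_pos: [0.4975, -0.3286, 0.0681]
orientation: [-0.002, 3.142, -0.0]
wrist_force: [-0.3, 0.2, -3.1]
finger_gap: 0.0691
grasp_force: 25.0
```

Request:
play_rows([
  [[0,0,-0.2],[0,0,0],0.7],
  [[0,0.05,-0.5],[0,0,0],0.7],
  [[0,0.1,-0.8],[0,0,0],0.7],
  [[0,0.25,-1],[0,0,0],0.7],
  [[0,0.45,-1],[0,0,0],0.7],
])

```text
time_s: 45.92
ee_pos: [0.4978, -0.2827, 0.1687]
orientation: [-0.001, 3.14, -0.001]
wrist_force: [-0.7, 0.8, -3.9]
finger_gap: 0.0693
grasp_force: 25.0
```

Request:
play_rows([
  [[0,0.25,0],[0,0,0],0.7],
  [[0.01,0.5,0],[0,0,0],0.7],
  [[0.02,0.75,0],[0,0,0],0.7],
  [[0.03,1,0],[0,0,0],0.7],
])

```text
time_s: 46.42
ee_pos: [0.4936, -0.1811, 0.1668]
orientation: [0.003, -3.14, -0.002]
wrist_force: [-0.2, -0.2, -3.7]
finger_gap: 0.0694
grasp_force: 25.0
```

Request:
play_rows([
  [[0,0.25,0],[0,0,0],0.7],
  [[0.01,0.5,0],[0,0,0],0.7],
  [[0.02,0.75,0],[0,0,0],0.7],
  [[0.03,1,0],[0,0,0],0.7],
])

```text
time_s: 46.92
ee_pos: [0.4901, -0.0813, 0.1668]
orientation: [0.003, -3.139, -0.001]
wrist_force: [0.8, -0.7, -4.4]
finger_gap: 0.069
grasp_force: 25.0
```

Request:
play_rows([
  [[0,0.25,0],[0,0,0],0.7],
  [[0.01,0.5,0],[0,0,0],0.7],
  [[0.02,0.75,0],[0,0,0],0.7],
  [[0.03,1,0],[0,0,0],0.7],
])

```text
time_s: 47.42
ee_pos: [0.4867, 0.0184, 0.1669]
orientation: [0.003, -3.14, -0.0]
wrist_force: [0.3, -0.1, -3.9]
finger_gap: 0.0692
grasp_force: 25.0
```

Request:
play_rows([
  [[0,0.25,0],[0,0,0],0.7],
  [[0.01,0.5,0],[0,0,0],0.7],
  [[0.02,0.75,0],[0,0,0],0.7],
  [[0.03,1,0],[0,0,0],0.7],
])

```text
time_s: 47.92
ee_pos: [0.4834, 0.1181, 0.1668]
orientation: [0.003, -3.139, 0.0]
wrist_force: [0.8, -0.3, -4.0]
finger_gap: 0.0689
grasp_force: 25.0
```

Request:
play_rows([
  [[0,0.25,0],[0,0,0],0.7],
  [[0.01,0.5,0],[0,0,0],0.7],
  [[0.02,0.75,0],[0,0,0],0.7],
  [[0.04,1,0],[0,0,0],0.7],
])

```text
time_s: 48.42
ee_pos: [0.4791, 0.2179, 0.1667]
orientation: [0.003, -3.139, 0.001]
wrist_force: [-0.0, 0.4, -4.5]
finger_gap: 0.0691
grasp_force: 25.0
```

Request:
play_rows([
  [[0.02,0.25,0],[0,0,0],0.7],
  [[0.03,0.5,0],[0,0,0],0.7],
  [[0.04,0.75,0],[0,0,0],0.7],
  [[0.05,0.9,0],[0,0,0],0.7],
  [[0.05,0.9,0],[0,0,0],0.7],
])

```text
time_s: 49.05
ee_pos: [0.4749, 0.307, 0.1673]
orientation: [0.004, -3.141, 0.001]
wrist_force: [0.0, -0.6, -4.0]
finger_gap: 0.0691
grasp_force: 25.0
```

Request:
play_rows([
  [[0,0.1,0],[0,0,0],0.7],
  [[0,0.2,0],[0,0,0],0.7],
  [[0,0.3,0],[0,0,0],0.7],
  [[0,0.3,0],[0,0,0],0.7],
])

```text
time_s: 49.55
ee_pos: [0.4757, 0.337, 0.1679]
orientation: [0.003, -3.142, -0.0]
wrist_force: [-0.0, -0.4, -4.9]
finger_gap: 0.0691
grasp_force: 25.0
```

```bash
python3 - <<'E'
from h import *
s=ctrl.state();print(s['time_s'],s['ee_pos'],s['finger_gap'],s['grasp_force'])
p=ctrl.camera_params('wrist');im=ctrl.get_image('wrist');cv2.imwrite('pics/w17.png',im)
e=s['ee_pos']
print('pan@tcp',proj(p,[*e[:2],.014]),'edges',[circ(p,[*e[:2],.014],.055)[:,k].min().round(1) for k in(0,1)],[circ(p,[*e[:2],.014],.055)[:,k].max().round(1) for k in(0,1)],'lid',proj(p,[*e[:2],e[2]+.041]))
hs=cv2.cvtColor(im,cv2.COLOR_BGR2HSV)
m=cv2.inRange(hs,(0,0,110),(180,50,255))
for r in range(120,300,8):
    q=np.nonzero(m[r,230:410])[0];print(r,(int(q.min())+230,int(q.max())+230,len(q)) if len(q) else None,end=' ')
E
```

```text
49.55 [0.47575    0.33698022 0.16793956] 0.06910970642817507 24.999400067317765
pan@tcp [316.40540843 182.25732737] edges [np.float64(270.8), np.float64(135.8)] [np.float64(362.0), np.float64(224.8)] lid [315.04518678 261.5822526 ]
120 (404, 406, 3) 128 (403, 405, 3) 136 (402, 404, 3) 144 (292, 404, 19) 152 (284, 409, 42) 160 (279, 409, 88) 168 (276, 409, 92) 176 (275, 401, 83) 184 (274, 400, 49) 192 (276, 400, 78) 200 (279, 399, 82) 208 (270, 398, 100) 216 (263, 398, 111) 224 (261, 397, 118) 232 (247, 396, 133) 240 (244, 402, 139) 248 (244, 409, 134) 256 (231, 396, 130) 264 (236, 409, 124) 272 (257, 400, 124) 280 (266, 407, 107) 288 (273, 363, 91) 296 None
```

Request:
play_rows([
  [[0,0.01,0.2],[0,0,0],0.7],
  [[0,0.01,0.45],[0,0,0],0.7],
  [[0,0.01,0.7],[0,0,0],0.7],
  [[0,0.01,0.9],[0,0,0],0.7],
  [[0,0.01,0.98],[0,0,0],0.7],
])

```text
time_s: 50.22
ee_pos: [0.4754, 0.3369, 0.069]
orientation: [0.002, -3.14, 0.001]
wrist_force: [-0.0, 0.5, -3.3]
finger_gap: 0.0691
grasp_force: 25.0
```

Request:
play_rows([
  [[0,0,0.04],[0,0,0],0.7],
  [[0,0,0.08],[0,0,0],0.7],
  [[0,0,0.12],[0,0,0],0.7],
  [[0,0,0.14],[0,0,0],0.7],
  [[0,0,0.14],[0,0,0],0.7],
])

```text
time_s: 50.85
ee_pos: [0.4758, 0.3374, 0.056]
orientation: [0.002, -3.142, 0.0]
wrist_force: [-0.5, -0.4, -4.1]
finger_gap: 0.0692
grasp_force: 25.0
```

Request:
play_rows([
  [[0,0,0.015],[0,0,0],0.7],
  [[0,0,0.03],[0,0,0],0.7],
  [[0,0,0.03],[0,0,0],0.7],
])

```text
time_s: 51.22
ee_pos: [0.4757, 0.3374, 0.0529]
orientation: [0.002, -3.141, 0.0]
wrist_force: [0.3, 0.1, -4.1]
finger_gap: 0.069
grasp_force: 25.0
```

Request:
play_rows([
  [[0,0,0.007],[0,0,0],0.7],
  [[0,0,0.007],[0,0,0],0.7],
])

```text
time_s: 51.48
ee_pos: [0.4758, 0.3374, 0.0523]
orientation: [-0.002, 3.142, 0.0]
wrist_force: [0.3, -0.5, -3.9]
finger_gap: 0.0693
grasp_force: 25.0
```

Request:
play_rows([
  [[0,0,0],[0,0,0],0.76],
  [[0,0,0],[0,0,0],0.8],
  [[0,0,0],[0,0,0],0.86],
  [[0,0,0],[0,0,0],0.92],
  [[0,0,0],[0,0,0],1],
])

```text
time_s: 52.1
ee_pos: [0.4758, 0.3374, 0.0524]
orientation: [-0.002, 3.141, 0.0]
wrist_force: [-0.1, -0.0, -1.0]
finger_gap: 0.0906
grasp_force: 0.0
```

Request:
play_rows([
  [[0,0,0],[0,0,0],1],
  [[0,0,-0.1],[0,0,0],1],
  [[0,0,-0.3],[0,0,0],1],
  [[0,0,-0.6],[0,0,0],1],
  [[0,0,-1],[0,0,0],1],
])

```text
time_s: 52.72
ee_pos: [0.4754, 0.3372, 0.1535]
orientation: [0.002, -3.141, 0.001]
wrist_force: [1.1, 0.4, 0.2]
finger_gap: 0.093
grasp_force: 0.0
```

Request:
play_rows([
  [[0,0,-0.3],[0,0,0],1],
  [[0,0,-0.6],[0,0,0],1],
  [[0,0,-0.8],[0,0,0],1],
  [[0,0,-0.8],[0,0,0],1],
  [[0,0,-0.8],[0,0,0],1],
])

```text
time_s: 53.35
ee_pos: [0.4754, 0.3372, 0.2316]
orientation: [0.002, -3.141, 0.001]
wrist_force: [-0.0, 0.0, -1.5]
finger_gap: 0.0928
grasp_force: 0.0
```

```bash
python3 - <<'E'
from h import *
s=ctrl.state();print(s['time_s'],s['ee_pos'],s['finger_gap'])
p=ctrl.camera_params('wrist');im=ctrl.get_image('wrist');cv2.imwrite('pics/w18.png',im)
for z in(.014,.093):
    q=circ(p,[.4757,.3374,z],.055 if z<.05 else .0355);print(z,q.min(0).round(1),q.max(0).round(1))
g=im.max(2)
m=cv2.inRange(cv2.cvtColor(im,cv2.COLOR_BGR2HSV),(0,0,110),(180,50,255));w=(g>205).astype(np.uint8)
for r in range(120,250,6):
    o=[]
    for k in(m,w):
        q=np.nonzero(k[r,250:385])[0];o.append((int(q.min())+250,int(q.max())+250) if len(q) else None)
    print(r,*o)
E
```

```text
53.35 [0.47542628 0.33716464 0.23161406] 0.09284031386915392
0.014 [278.  132.7] [355.6 209.2]
0.093 [285.9 154.9] [347.3 214.6]
120 None None
126 None None
132 None None
138 (299, 301) None
144 (291, 324) None
150 (287, 351) None
156 (283, 355) (304, 331)
162 (282, 357) (297, 339)
168 (281, 357) (293, 343)
174 (281, 357) (290, 346)
180 (282, 356) (289, 347)
186 (284, 354) (290, 346)
192 (287, 351) (291, 345)
198 (292, 345) (295, 341)
204 (270, 337) (301, 335)
210 (303, 327) None
216 (302, 384) None
222 (342, 384) None
228 (384, 384) None
234 (383, 384) None
240 (383, 384) None
246 (382, 383) None
```

Tub stands on the pan: lid centre (318,181), pan centre (319,171), about 4–5 mm off centre after perspective. A last check of the bystanders and the other places against the first pictures.

```bash
python3 - <<'E'
from h import *
for n in('scene','side'):
    a=cv2.imread(f'pics/{n}0.png').astype(int);b=ctrl.get_image(n).astype(int);p=ctrl.camera_params(n);d=np.abs(a-b).max(2)
    for k,X in dict(bottle=[.6125,.177,.05],flask=[.6135,-.179,.04],vial=[.492,-.105,.04],weight=[.66,-.004,.03],dish=[.472,.107,.05],tub=[.476,.338,.05],oldpile=[.498,-.326,.06]).items():
        u,v=proj(p,X).astype(int);print(n,k,d[v-12:v+13,u-9:u+10].mean().round(1),end='; ')
    print()
    if n=='side':
        u,v=proj(p,[.493,-.105,.045]).astype(int);c=b[v-20:v+20,u-12:u+13];s=(c[:,:,2]-c[:,:,0])>50;y,x=np.nonzero(s);print('amber',(x.min()+u-12,x.max()+u-12,y.min()+v-20,y.max()+v-20),proj(p,[.493,-.105,.024]),proj(p,[.493,-.105,.063]))
E
```

```text
scene bottle 3.9; scene flask 3.1; scene vial 36.1; scene weight 29.4; scene dish 37.3; scene tub 79.3; scene oldpile 79.9; 
side bottle 1.2; side flask 1.0; side vial 35.2; side weight 26.2; side dish 32.3; side tub 31.8; side oldpile 83.9; 
amber (np.int64(290), np.int64(299), np.int64(237), np.int64(254)) [292.68898864 251.0496318 ] [292.18267678 238.56676544]
```

Bottle and flask haven't moved, and everything is in place. Handing in.

```bash
python3 -c "
from station import ctrl
print(ctrl.hand_in())"
```

```text
the job is handed in; nothing more can be done
None
```

The vial, weight, dish and tub are each on their own place, upright and released, and the job is handed in at about 53 s; the hand-in gave no verdict, and in my last pictures nothing was more than about 5 mm off centre and the bottle and flask had not moved.

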